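Lock the descaler box with its bent pin

TASK

Lock the descaler box: pick up the bent brass pin by its blue grip, swing its curved end round through the red ring on the lid, and keep turning it until its shoulder is fully against the ring. Go by feel: press it home with about 8 N for a second and never force it harder than 16 N against the ring, not even while letting go. Leave it released and flat on the lid, and the other things alone.

Things in the scene. Friction and masses are not known exactly. Their poses are not given: they have to be found in the camera images.
- pin: Loose bent locking pin, about 0.12 kg, lying flat: brass wire 7 mm thick in a level arc, 50 mm radius to its centre line, which is 3.5 mm above the underside. Origin: the arc's centre at underside level (no material there); z up. About it, from pin x towards pin y, the wire runs from 0 degrees (shoulder) to 80 degrees (tip). It enters the ring tip first, turning anticlockwise seen from above.
- pin_grip (a point): Middle of the upright blue grip, at (50, -26, 40) mm in the pin's frame, axes as the pin's. The grip is 24 mm in x, 20 mm in y, 54 mm tall from the underside; take it from above across its 20 mm (pads closing along y). Fingertips no more than 20 mm below this point pass over the ring.
- pin_shoulder (a point): Centre of the flat front face (looking along +y) of the black shoulder block between grip and wire, at (50, 0, 3.5) mm in the pin's frame. The block is 20 mm in x, 16 mm high. This face must come to rest on the ring.
- pin_tip (a point): Free end of the wire's centre line, 80 degrees round the arc, at (8.7, 49.2, 3.5) mm in the pin's frame; the last 4 mm are 5 mm thick and round-ended.
- box: Descaler box, fixed: grey, with a flat white lid 210 mm (x) by 232 mm (y); lid top 60 mm above the table. Origin: centre of its underside. The ring stands on the lid at (40, 15) mm; the rest of the lid is flat and clear, and the pin can slide on it.
- ring: Rigid red upright ring on the lid, fixed, axes as the box's. Origin: its centre, 4 mm above the lid. The pin passes through it towards +y. Bar 5 mm thick, opening 10.5 mm, its bottom sunk in the lid; top 10.3 mm above centre. A pin on the lid has 1.7 mm to spare each side. Fully home: pin flat on the lid, heading as the ring's, shoulder face on the bar at y = -2.5 mm. It does not give or click.
- straight_pin: Bystander: a straight locking pin, grey grip 24 x 20 x 50 mm with a straight 75 mm steel rod; not the one to use; origin at the centre of its underside, leave it alone.
- descaler: Bystander: a yellow bottle, 70 mm across, 190 mm tall; origin at the centre of its underside, leave it alone.
- bowl: Bystander: a glass bowl, 130 mm across, 60 mm high; origin at the centre of its underside, leave it alone.
- jug: Bystander: a steel mug, 80 mm across, 90 mm high; origin at the centre of its underside, leave it alone.
- spanner: Bystander: a steel spanner lying flat; origin at the centre of its underside, leave it alone.
- coupling: Bystander: a brass coupling ring, 40 mm across, 18 mm high; origin at the centre of its underside, leave it alone.

How it is judged (in metres and radians):
On the way, in this order (a step that is already met when the one before it is completed fails the run):
1. the pin's tip has passed through the ring (y of pin_tip in the frame of ring between 0.003 and 0.04 m and x of pin_tip in the frame of ring between -0.03 and 0.006 m and z of pin_tip in the frame of ring below 0.012 m), for 0.05 s.
2. the shoulder is pressed on the ring with at least 6 N for 0.5 s (y of pin_shoulder in the frame of ring between -0.0045 and 0.001 m and x of pin_shoulder in the frame of ring between -0.006 and 0.006 m and z of pin_shoulder in the frame of ring between -0.004 and 0.006 m and y of pin_tip in the frame of ring above 0.03 m and contact force between pin and ring above 6 N), for 0.5 s.
At the end, for the whole second after the job is handed in: The pin is through the ring with its shoulder face no more than 2 mm from the ring's bar (and centred on the ring within 6 mm), lies flat on the lid (within 0.06 rad), at rest and released (y of pin_shoulder in the frame of ring between -0.0045 and 0.001 m and x of pin_shoulder in the frame of ring between -0.006 and 0.006 m and z of pin_shoulder in the frame of ring between -0.004 and 0.006 m and y of pin_tip in the frame of ring above 0.03 m and angle between pin's own z axis and vertical below 0.06 rad and linear speed of pin below 0.01 m/s); the robot touches nothing.
It fails at once if the pin is forced against the ring (more than 16 N) (contact force between pin and ring above 16 N).
It fails at once if another thing on the table is shifted by more than 20 mm (distance of any of straight_pin, descaler, bowl, jug, spanner, coupling from where it was at the start of the episode above 0.02 m).
It also fails if it takes over 72 s, if anything falls off the work surface, if the arm or the gripper's body presses on something with over 40 N, if the wrist force passes 120 N, or if a joint passes its speed limit or range.

ROBOT

A 7-joint arm with a two-finger parallel gripper is mounted at the origin on the work surface. World frame = base frame: x ahead of the robot, y to its left, z up, the work surface at z = 0. Lengths are in mm, angles in rad, forces in N, time in s.
With the tool pointing down it reaches from about 375 to 925 mm from the base axis. Payload 3.1 kg.
Tool frame: the origin (TCP) lies midway between the tips of the shut fingers; the grasp point (between the pads) lies r.grip_depth behind it (r.grip_depth is the distance from the TCP to the grasp point, in mm); y points along the fingers, z is the direction in which the jaws open and shut, and the axes are right-handed (so a half turn about y gives the same grasp; the last joint's range is limited). The gripper opens to 85 mm and grips with 20 to 120 N. Pads are 22 mm wide; open, the fingers measure 114 mm over their backs; the gripper's body (76 mm by 85 mm) begins 54 mm behind the grasp point. The pads swing forward as they close: fully open they stand 13 mm farther back than shut.
Start: joints at [1.168, 0.383, 0.044, 1.598, -0.018, 1.161, -0.05], TCP at [195.086, -620.036, 231.269] pointing down, gripper open.
Joint ranges: [-2.61, 2.61], [-0.41, 2.15], [-1.48, 1.57], [0, 2.5], [-1.57, 4.71], [0.05, 1.97], [-2.85, 2.85]. Speed limits (rad/s): [2.79, 2.79, 3.14, 3.14, 3.14, 3.14, 3.14].

INTERFACE

Orientations are given as a rotation vector (axis times angle).
In Python, from cell import r, optics gives the robot as it stands.
- The arm moves only by the tool apply_moves, never from a script. Its argument "increments" is a list of rows, each a list of 4 numbers: the shift along the tool's x, y, z in units of 0.25 m (1.0 is 0.25 m), then the turn about the tool's y in units of 90 degrees (1.0 is 90 degrees). A call has 1 to 10 rows; each row is the pose to reach, as a shift and turn from the pose commanded when the call began, along the tool's axes at that moment; what a row does not reach only later rows make up. A row lasts 1/10 s, in which the tool goes at most 50 mm and 8.59 degrees, less where a joint would pass 70% of its speed; a pose out of reach is approached as far as the arm can. A call with a number of a shift or a turn outside -1 to 1 is refused whole. A call with a gripper value outside its range is refused whole. "grip" is the closure, from 0 (fully open) to 1 (shut), set as the call begins (left out, the last holds). The fingers move at their own pace and stop on an object; "squeeze" is the grip in N (left out, the last holds). Time passes only in rows, so rows that repeat a pose let the fingers close. It gives the time, the measured TCP pose, the force and the opening at its end, in the units of the state.
- r.read_state(): the state, without advancing time (a new reading comes with each control period).
- optics.grab_frame(name): name is "scene" or "top" or "wrist"; returns a dict with "img" (420x560x3 uint8, red, green, blue), "fx", "fy", "cx", "cy" (pixels), "camera_from_world" (4x4, takes a point from world to camera coordinates). Camera axes: x right, y down, z forward; pixel columns grow to the right and rows downward; lengths in mm; the calibration is good to about 2 mm. The wrist camera is an equidistant fisheye: a pixel r from the principal point sees the ray r / f radians off the axis. A picture is of the moment at which its call begins. There is no depth.
- r.finish_job(): hands the job in, once; it reports no verdict.
The state is a dict: "time_s": time; "q": joint angles; "joint_velocities": joint speeds; "tau": joint torques, N m; "tool_pos": TCP position; "ee_rot": TCP orientation; "ft_force": force on the tool from outside, world axes, zero at the start; "ft_torque": the same for the moment, N m; "gripper_width": finger opening in mm.
Only numpy, scipy, OpenCV 4.12 (cv2) and the standard library are available. Lean on these libraries where they do the work, as an engineer would, in place of code of your own. Each camera call takes 0.05 s, during which the arm holds its last target.

## Working session

There is one attempt and no reset: what is moved stays moved. The work goes in short steps, Python scripts to look and compute and a tool call to move; the robot and the scene stay as the last step left them, time stands still between calls to the robot, and variables do not carry over. Pictures are saved under pics/ and viewed, and the job is handed in when it is done.

Besides the shell and the picture viewer there is one more tool, called after "Emit:" as a command line: name --pt "numbers of a row" for each row, then --argument value for the rest. apply_moves: Moves the arm, as the interface text tells. Shifts and turns lie within -1 to 1; 1 stands for 0.25 m of shift or 90 degrees of turn. Its arguments: {"type":"object","properties":{"increments":{"type":"array","items":{"type":"array","items":{"type":"number","minimum":-1,"maximum":1}}},"grip":{"type":"number"},"squeeze":{"type":"number"}},"required":["increments"]}

```bash
ls; mkdir -p pics
python3 - <<'E'
from cell import r, optics
import cv2,numpy as np
print(r.read_state(), r.grip_depth)
for n in ("scene","top","wrist"):
    f=optics.grab_frame(n); cv2.imwrite(f"pics/{n}0.png",f["img"][:,:,::-1]); print(n,f["fx"],f["fy"],f["cx"],f["cy"]); print(np.round(f["camera_from_world"],4).tolist())
E
```

```text
pics
{'time_s': 0.0, 'q': array([ 1.16822424,  0.38386866,  0.0438302 ,  1.59960577, -0.01787361,
        1.16117113, -0.04991999]), 'joint_velocities': array([ 0.00051562, -0.00115935,  0.00057191,  0.00162008,  0.00136033,
        0.00053036,  0.00142501]), 'tau': array([ 6.86517324e-04, -4.33454454e+01,  1.02466442e+00, -2.49514621e+01,
        1.05516068e-02,  1.12997938e-02, -1.69936163e-05]), 'tool_pos': array([ 194.75209172, -619.14112016,  229.85062226]), 'ee_rot': array([-0.31664547,  2.06015741, -2.05474687]), 'ft_force': array([0.31493575, 0.11627476, 0.45067426]), 'ft_torque': array([ 0.00596471, -0.00982288, -0.00242246]), 'gripper_width': 85.10627117483243} 18.700000000000003
scene 492.1671610108218 492.1671610108218 279.74665605420086 204.63395031678834
[[0.4185, 0.9079, 0.0218, -225.3519], [0.497, -0.2088, -0.8423, -163.4576], [-0.7602, 0.3634, -0.5386, 1749.6721], [0.0, 0.0, 0.0, 1.0]]
top 407.2400007181147 407.2400007181147 275.233880408305 209.27921686467124
[[0.0181, -0.9998, 0.0128, 3.9826], [-0.9853, -0.02, -0.1699, 469.745], [0.1701, -0.0096, -0.9854, 1193.4523], [0.0, 0.0, 0.0, 1.0]]
wrist 325.19226210127806 325.19226210127806 278.52022606440295 204.4379463640623
[[0.2999, -0.954, -0.0028, -649.3243], [-0.9032, -0.2849, 0.321, -42.1067], [-0.307, -0.0937, -0.9471, 381.2613], [0.0, 0.0, 0.0, 1.0]]
```

View pics/scene0.png

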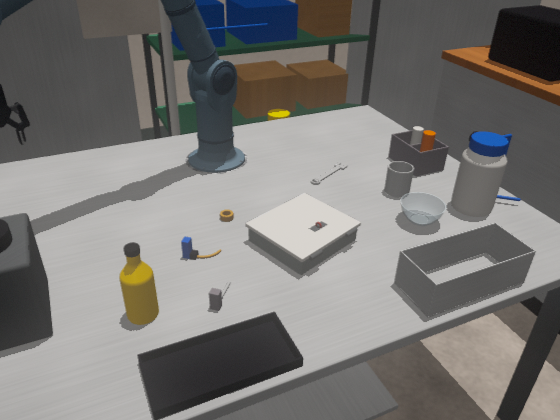

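View pics/top0.png

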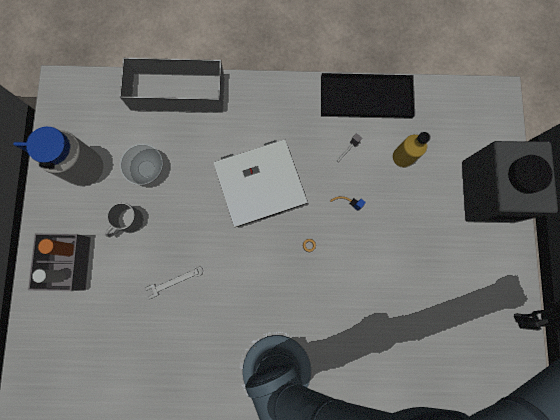

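View pics/wrist0.png

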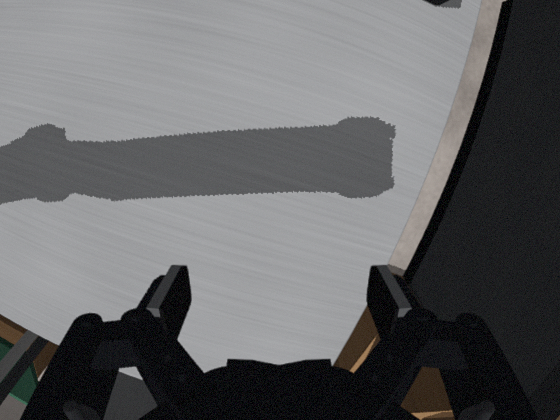

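The top view shows the box lid around (260,183), the ring around (251,171), the blue grip at (358,203), and the wire running left to about (331,199). I'll enlarge these.

Run:
```python
import cv2
a=cv2.imread('pics/top0.png')
cv2.imwrite('pics/tb.png',cv2.resize(a[130:235,205:315],None,fx=5.5,fy=5.5,interpolation=cv2.INTER_CUBIC))
cv2.imwrite('pics/tp.png',cv2.resize(a[180:225,320:380],None,fx=12,fy=12,interpolation=cv2.INTER_CUBIC))
b=cv2.imread('pics/scene0.png')
cv2.imwrite('pics/sb.png',cv2.resize(b[190:275,235:365],None,fx=6,fy=6,interpolation=cv2.INTER_CUBIC))
cv2.imwrite('pics/sp.png',cv2.resize(b[225:270,170:235],None,fx=12,fy=12,interpolation=cv2.INTER_CUBIC))
```

```text
(no output)
```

View pics/tb.png

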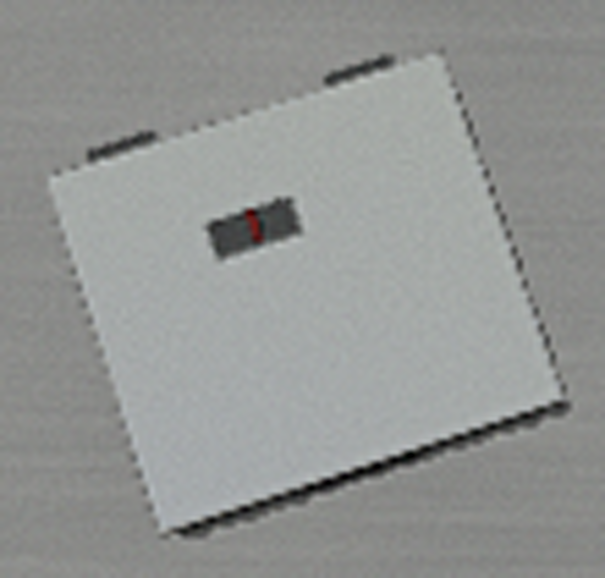

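View pics/tp.png

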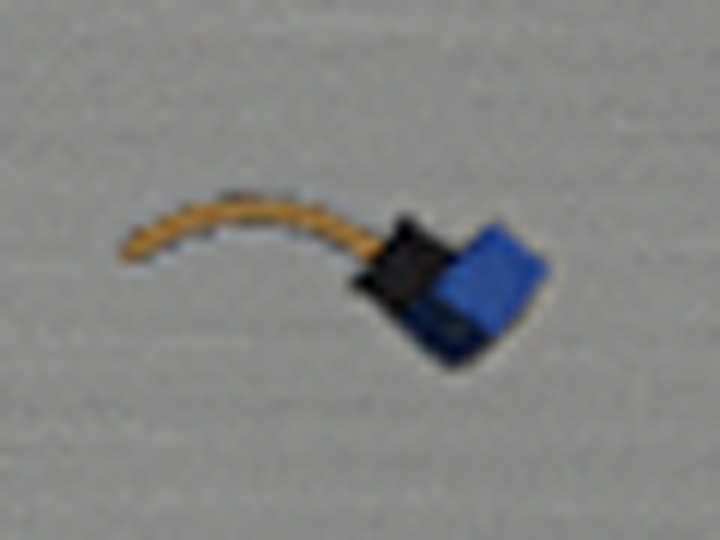

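View pics/sb.png

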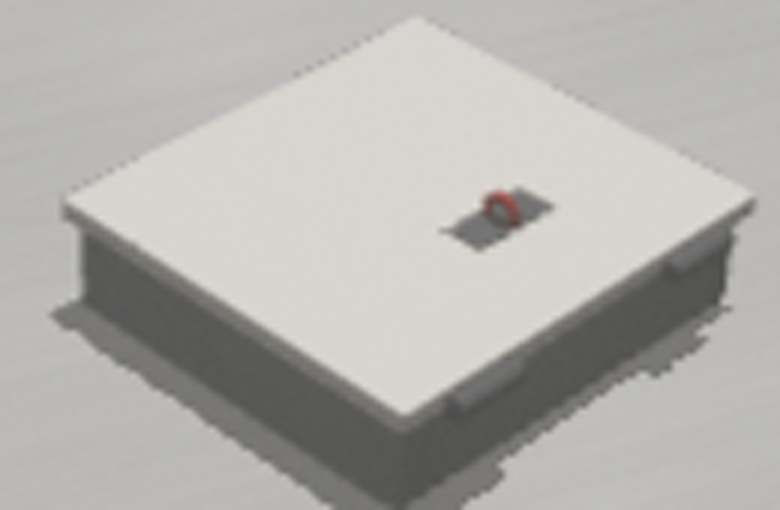

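View pics/sp.png

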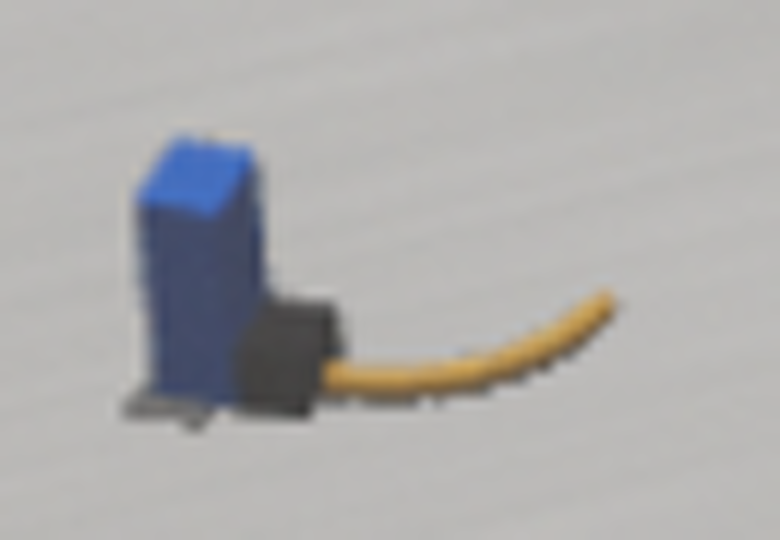

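```bash
cat > h.py <<'E'
import numpy as np, cv2
from scipy.optimize import least_squares
from scipy.spatial.transform import Rotation as R
def proj(P,f,fish=False):
    T=np.array(f["camera_from_world"]); P=np.atleast_2d(P)@T[:3,:3].T+T[:3,3]
    if fish:
        rr=np.hypot(P[:,0],P[:,1]); th=np.arctan2(rr,P[:,2]); k=th/np.maximum(rr,1e-9)
        return np.c_[f["cx"]+f["fx"]*k*P[:,0],f["cy"]+f["fy"]*k*P[:,1]]
    return np.c_[f["cx"]+f["fx"]*P[:,0]/P[:,2],f["cy"]+f["fy"]*P[:,1]/P[:,2]]
def place(p,pts,z=0):
    x,y,a=p; c,s=np.cos(a),np.sin(a); q=np.atleast_2d(pts)
    return np.c_[x+c*q[:,0]-s*q[:,1],y+s*q[:,0]+c*q[:,1],q[:,2]+z]
def fit(p0,obs,z=0):
    # obs: list of (frame,fish,local pts,pixels)
    fun=lambda p:np.concatenate([(proj(place(p,l,z),f,fi)-px).ravel() for f,fi,l,px in obs])
    s=least_squares(fun,p0,loss='soft_l1'); return s.x,fun(s.x)
def uncrop(p,k,ox,oy): p=np.array(p,float); return (p+.5)/k-.5+[ox,oy]
E
cat > m1.py <<'E'
from cell import r, optics
from h import *
t=optics.grab_frame("top"); s=optics.grab_frame("scene")
# box lid corners: (+x,+y),(+x,-y),(-x,-y),(-x,+y)
L=np.array([[105,116,60],[105,-116,60],[-105,-116,60],[-105,116,60]])
bt=uncrop([(50,178),(440,55),(568,400),(165,532)],5.5,205,130)
bs=uncrop([(755,200),(405,415),(65,203),(417,16)],6,235,190)
G=np.array([[62,-16,54],[38,-36,54],[62,-36,54],[38,-16,54],[8.7,49.2,3.5]])
pt=uncrop([(495,222),(487,335),(550,268),(436,288),(124,254)],12,320,180)
ps=uncrop([(210,215),(183,137),(138,195),(255,150),(612,297)],12,170,225)
for nm,obs in (("top",[(t,0,L,bt)]),("scene",[(s,0,L,bs)]),("both",[(t,0,L,bt),(s,0,L,bs)])):
    p,e=fit([600,30,.2],obs); print("box",nm,p,np.round(e,1).tolist())
for nm,obs in (("top",[(t,0,G,pt)]),("scene",[(s,0,G,ps)]),("both",[(t,0,G,pt),(s,0,G,ps)])):
    p,e=fit([450,-200,.5],obs); print("pin",nm,p,np.round(e,1).tolist())
    print(' grip',place(p,[[50,-26,40]]))
E
python3 m1.py
```

```text
box top [5.48646123e+02 5.97540984e+01 3.45358812e-01] [-0.6, -0.0, 0.7, -0.9, 0.3, 0.1, -0.4, 0.7]
box scene [5.52999976e+02 6.11177740e+01 3.45970629e-01] [0.6, -0.7, 0.0, 0.6, -0.7, -0.5, 0.0, 0.2]
box both [5.50465045e+02 6.09815208e+01 3.46974827e-01] [-1.0, -0.6, 0.3, -1.5, -0.1, -0.6, -0.7, 0.1, 0.1, -1.2, -0.4, 0.0, -1.1, -0.9, -0.5, -0.2]
pin top [ 469.61052639 -191.67365402   -6.95975457] [-0.5, -0.4, 0.6, 0.4, 0.2, -0.0, -0.4, 0.1, 0.2, -0.2]
 grip [[ 492.31763065 -243.25259756   40.        ]]
pin scene [ 470.6482507  -192.9812563    -0.66312951] [0.9, -0.2, -0.6, -0.3, -0.5, 0.3, 0.7, -0.2, -0.3, 0.4]
 grip [[ 494.04649181 -244.25037286   40.        ]]
pin both [ 469.90745668 -192.2838081    -0.67134114] [-0.3, -0.5, 0.8, 0.2, 0.3, -0.2, -0.3, -0.0, 0.3, -0.2, 0.9, -0.4, -0.5, -0.6, -0.5, -0.0, 0.8, -0.5, -0.2, 0.2]
 grip [[ 492.88391046 -243.74333173   40.        ]]
```

```bash
cat >> h.py <<'E'
def tool(st):
    Rm=R.from_rotvec(st["ee_rot"]).as_matrix(); return np.array(st["tool_pos"]),Rm
def plan(st,x,y,z,phi):
    """units to get from measured to target; phi = world azimuth (rad) of tool z; picks nearest of phi, phi+pi"""
    p,Rm=tool(st); az=np.arctan2(Rm[1,2],Rm[0,2])
    d=Rm.T@(np.array([x,y,z])-p)/250
    a=[(phi-az+k*np.pi+np.pi)%(2*np.pi)-np.pi for k in (0,1)]
    return np.round(d,4).tolist(),[round(-v/(np.pi/2),4) for v in a],np.degrees(az)
E
python3 - <<'E'
from cell import r, optics
from h import *
st=r.read_state(); p,Rm=tool(st); print(np.round(Rm,3), st["time_s"])
print(plan(st,493,-244,200,-.671+np.pi/2))
t=optics.grab_frame("top")
T=np.array(t["camera_from_world"])
def back(u,v,z):
    d=T[:3,:3].T@np.array([(u-t["cx"])/t["fx"],(v-t["cy"])/t["fy"],1]); o=-T[:3,:3].T@T[:3,3]; k=(z-o[2])/d[2]; return o+k*d
print(back(423,138,190),back(350,148,0),back(309,245,0))
E
```

```text
[[-0.954 -0.     0.3  ]
 [-0.3    0.001 -0.954]
 [ 0.    -1.    -0.001]] 0.25
([-1.5882, 0.1237, -1.0751], [np.float64(-1.3787), np.float64(0.6213)], np.float64(-72.53074057386455))
[ 650.99219484 -388.53025179  190.        ] [ 681.639584   -224.52846622    0.        ] [366.79051664 -93.60537148   0.        ]
```

Emit:
apply_moves --pt "-0.05 0 -0.03 -0.05" --pt "-0.15 0 -0.1 -0.14" --pt "-0.25 0 -0.17 -0.23" --pt "-0.37 0 -0.25 -0.32" --pt "-0.49 0 -0.33 -0.41" --pt "-0.61 0 -0.41 -0.5" --pt "-0.73 0 -0.49 -0.59" --pt "-0.85 0 -0.57 -0.68" --pt "-0.93 0 -0.63 -0.75" --pt "-0.98 0 -0.66 -0.8" --grip 0

```text
time_s: 1.3
tool_pos: [381.3, -386.2, 231.4]
ee_rot: [-1.208, 1.21, -1.21]
ft_force: [-0.7, 0.1, 0.2]
gripper_width: 85.4
```

Run:
```python
from cell import r, optics
from h import *
st=r.read_state();print(st["time_s"],st["tool_pos"],plan(st,493,-244,180,-.671+np.pi/2))
```

```text
1.3 [ 381.2717919  -386.15461863  231.41148947] ([-0.569, 0.2064, 0.4461], [np.float64(-0.5736), np.float64(1.4264)], np.float64(-0.07193902295396407))
```

Emit:
apply_moves --pt "-0.04 0.01 0.03 -0.05" --pt "-0.12 0.04 0.09 -0.12" --pt "-0.21 0.08 0.17 -0.21" --pt "-0.31 0.11 0.25 -0.3" --pt "-0.41 0.15 0.32 -0.39" --pt "-0.49 0.18 0.38 -0.47" --pt "-0.54 0.2 0.43 -0.54" --pt "-0.57 0.21 0.45 -0.574" --pt "-0.57 0.21 0.45 -0.574" --pt "-0.57 0.21 0.45 -0.574"

```text
time_s: 2.3
tool_pos: [492.8, -248.1, 178.8]
ee_rot: [-1.505, 0.532, -0.532]
ft_force: [-0.7, -1.4, -0.3]
gripper_width: 85.4
```

Run:
```python
from cell import r, optics
from h import *
import pickle
st=r.read_state();print(st["time_s"],st["tool_pos"],plan(st,493,-244,180,-.671+np.pi/2),st["ft_force"])
f=optics.grab_frame("wrist"); cv2.imwrite("pics/w1.png",f["img"][:,:,::-1]); pickle.dump(f,open('w1.pkl','wb'))
p=[469.9,-192.3,-.671]
print(proj(place(p,[[62,-16,54],[38,-36,54],[62,-36,54],[38,-16,54],[8.7,49.2,3.5]]),f,True))
```

```text
2.3 [ 492.81507277 -248.09746756  178.77098933] ([-0.0097, -0.0049, 0.0132], [np.float64(-0.0056), np.float64(1.9944)], np.float64(51.05254691279707)) [-0.70652045 -1.38223312 -0.31232759]
[[294.92960702 205.26100367]
 [271.50591118 178.63984935]
 [271.93034839 205.45017259]
 [295.09537851 178.45818505]
 [357.80136574 137.79049332]]
```

View pics/w1.png

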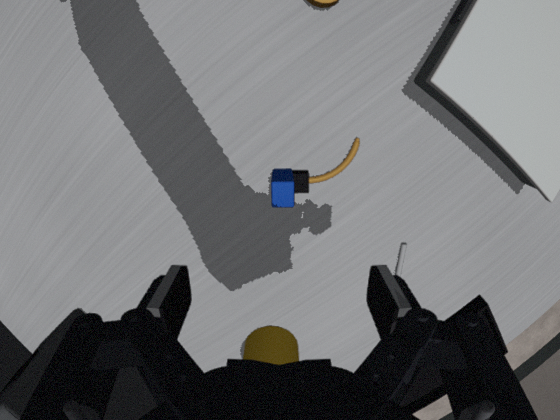

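Run:
```python
import cv2
a=cv2.imread('pics/w1.png')
cv2.imwrite('pics/w1c.png',cv2.resize(a[130:215,260:365],None,fx=7,fy=7,interpolation=cv2.INTER_CUBIC))
```

```text
(no output)
```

View pics/w1c.png

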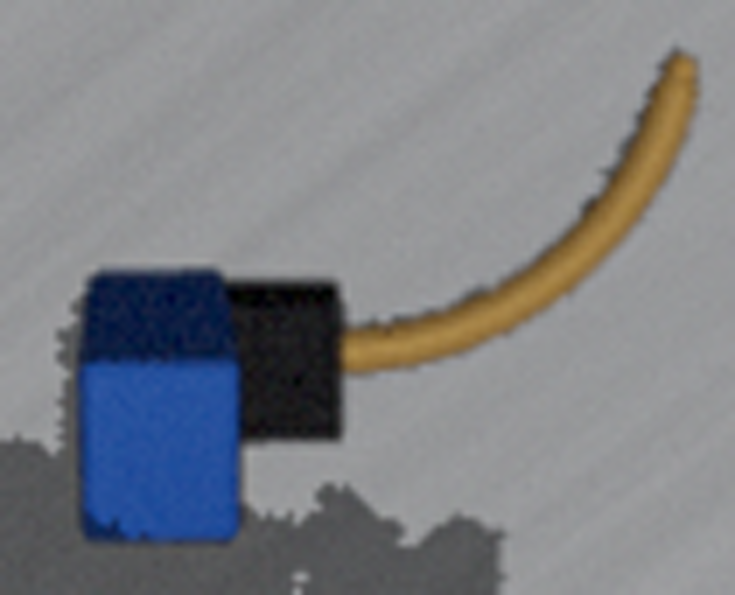

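Run:
```python
from cell import r
from h import *
import pickle
f=pickle.load(open('w1.pkl','rb'))
G=np.array([[62,-16,54],[38,-36,54],[62,-36,54],[38,-16,54],[8.7,49.2,3.5],[60,0,16]])
px=uncrop([(240,542),(83,361),(82,541),(238,361),(683,58),(341,438)],7,260,130)
p,e=fit([470,-192,-.67],[(f,True,G,px)]); print(p,np.round(e,1).tolist(), place(p,[[50,-26,40]]))
g=place(p,[[50,-26,40]])[0]
st=r.read_state(); print(st["time_s"],st["tool_pos"],plan(st,g[0],g[1],24.5,p[2]+np.pi/2))
```

```text
[ 470.13863879 -194.26816341   -0.65817723] [0.4, 0.0, -1.0, -0.4, -0.0, 0.6, 0.5, -0.8, -0.6, 0.7, 0.5, -0.0] [[ 493.79049072 -245.42077723   40.        ]]
2.35 [ 492.5955886  -248.69815287  178.89490338] ([-0.0047, 0.6176, 0.0136], [np.float64(-0.0143), np.float64(1.9857)], np.float64(50.99775287618864))
```

Emit:
apply_moves --pt "0 0.03 0.013 -0.012" --pt "0 0.1 0.013 -0.012" --pt "-0.002 0.19 0.013 -0.012" --pt "-0.002 0.28 0.013 -0.012" --pt "-0.002 0.37 0.013 -0.012" --pt "-0.002 0.45 0.013 -0.012" --pt "-0.002 0.52 0.013 -0.012" --pt "-0.002 0.57 0.013 -0.012" --pt "-0.002 0.6 0.013 -0.012" --pt "-0.002 0.615 0.013 -0.012"

```text
time_s: 3.35
tool_pos: [494.4, -245.0, 24.4]
ee_rot: [-1.508, 0.517, -0.516]
ft_force: [-0.2, 0.2, -0.2]
gripper_width: 85.3
```

Run:
```python
from cell import r, optics
from h import *
import pickle
st=r.read_state();print(st["time_s"],st["tool_pos"],plan(st,493.6,-245.2,24.5,-.66+np.pi/2),st["ft_force"])
f=optics.grab_frame("wrist"); cv2.imwrite("pics/w2.png",f["img"][:,:,::-1]); pickle.dump(f,open('w2.pkl','wb'))
```

```text
3.35 [ 494.4117505  -244.96614389   24.38711436] ([-0.002, -0.0004, -0.0027], [np.float64(-0.0), np.float64(2.0)], np.float64(52.18348582739464)) [-0.16667121  0.21267893 -0.23008076]
```

View pics/w2.png

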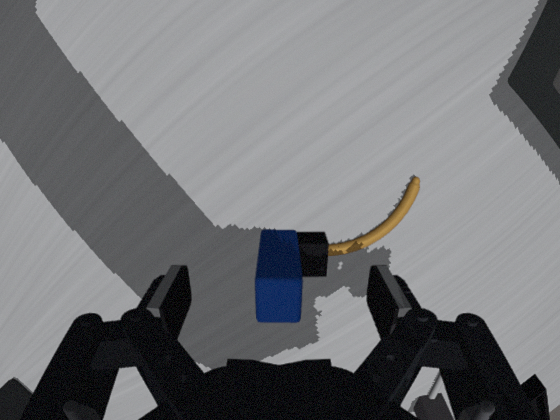

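The open fingers straddle the grip (blue top at about (279,298), pads at x≈178 and 380), so I'll close.

Emit:
apply_moves --pt "0 0 0 0" --pt "0 0 0 0" --pt "0 0 0 0" --pt "0 0 0 0" --pt "0 0 0 0" --pt "0 0 0 0" --pt "0 0 0 0" --pt "0 0 0 0" --pt "0 0 0 0" --pt "0 0 0 0" --grip 1 --squeeze 50

```text
time_s: 4.4
tool_pos: [495.3, -245.2, 25.6]
ee_rot: [-1.509, 0.516, -0.517]
ft_force: [-0.7, -0.2, 4.6]
gripper_width: 19.4
```

Emit:
apply_moves --pt "0 -0.02 0 0" --pt "0 -0.06 0 0" --pt "0 -0.13 0 0" --pt "0 -0.21 0 0" --pt "0 -0.3 0 0" --pt "0 -0.39 0 0" --pt "0 -0.47 0 0" --pt "0 -0.53 0 0" --pt "0 -0.55 0 0" --pt "0 -0.56 0 0"

```text
time_s: 5.4
tool_pos: [494.6, -244.7, 165.3]
ee_rot: [-1.509, 0.516, -0.516]
ft_force: [-0.2, -0.2, -1.4]
gripper_width: 19.5
```

Run:
```python
from cell import r, optics
from h import *
import pickle
f=optics.grab_frame("wrist"); cv2.imwrite("pics/w3.png",f["img"][:,:,::-1]); st=r.read_state(); f["st"]=st;pickle.dump(f,open('w3.pkl','wb'))
print(st["time_s"],st["tool_pos"],st["ft_force"],st["gripper_width"])
```

```text
5.45 [ 494.38872067 -244.71070441  164.9862837 ] [-0.64137208  0.97373103 -0.87607328] 19.16519353336213
```

View pics/w3.png

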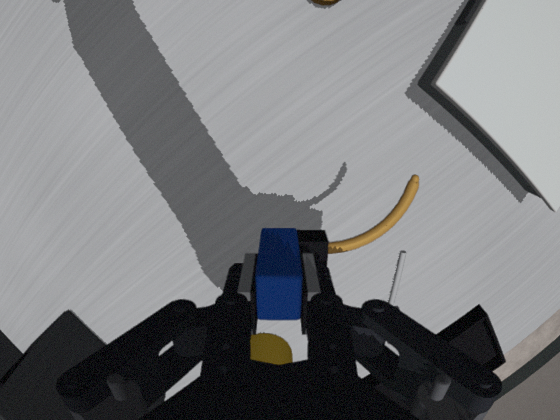

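Run:
```python
import cv2
a=cv2.imread('pics/w3.png')
cv2.imwrite('pics/w3c.png',cv2.resize(a[170:325,245:430],None,fx=4,fy=4,interpolation=cv2.INTER_CUBIC))
```

```text
(no output)
```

View pics/w3c.png

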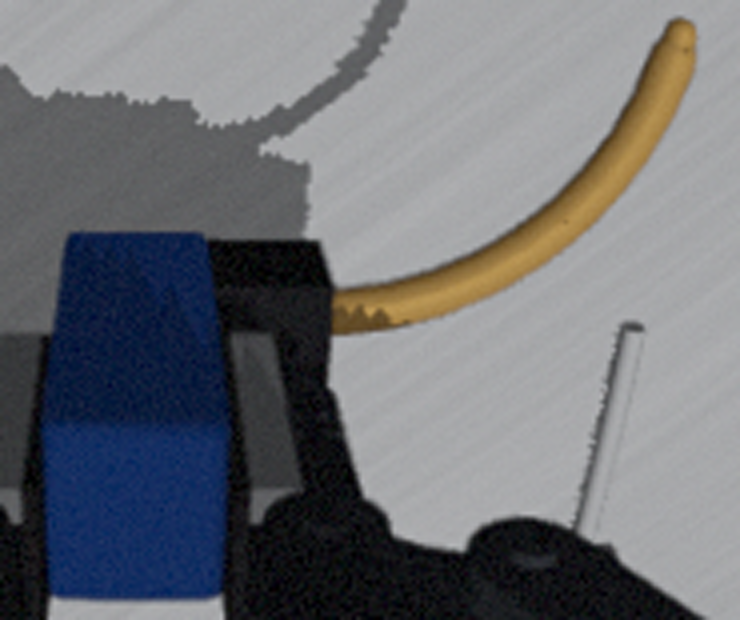

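```bash
cat > hand.py <<'E'
from h import *
import pickle
def hand(f,G,px,p0,full=True):
    fun=lambda p:(proj(R.from_euler('ZYX',[p[3],p[4],p[5]]).apply(G)+p[:3],f,True)-px).ravel() if full else (proj(R.from_euler('Z',p[3]).apply(G)+p[:3],f,True)-px).ravel()
    s=least_squares(fun,p0,loss='soft_l1'); 
    return s.x,fun(s.x)
if __name__=="__main__":
    f=pickle.load(open('w3.pkl','rb')); st=f["st"]
    G=np.array([[38,-36,54],[38,-16,54],[62,-36,54],[62,-16,54],[38,-36,0],[38,-16,0],[40,0,0],[40,0,16],[8.7,49.2,3.5]])
    px=uncrop([(42,425),(229,425),(50,597),(226,598),(68,234),(205,234),(318,242),(331,290),(684,22)],4,245,170)
    P,Rm=tool(st)
    for full in (1,0):
        p,e=hand(f,G,px,[470,-194,140,-.66]+[0,0]*full,full); print(np.round(p,3),np.round(e,1).tolist())
        Rp=R.from_euler('ZYX',[p[3]]+(list(p[4:]) if full else [0,0]))
        print('grip',Rp.apply([50,-26,40])+p[:3],'tcp',P,'tip',Rp.apply([8.7,49.2,3.5])+p[:3])
        print('tcp in pin frame',Rp.inv().apply(P-p[:3]),'tool z az',np.arctan2(Rm[1,2],Rm[0,2])-np.pi/2, Rm.round(3).tolist())
E
python3 hand.py
```

```text
[ 4.71506e+02 -1.95495e+02  1.36074e+02 -6.35000e-01 -1.20000e-02
  1.00000e-02] [-0.9, 0.0, -0.1, -0.7, 0.3, 1.5, 0.1, 0.7, 0.1, -0.2, 0.8, -0.8, 0.2, -0.3, 0.5, -0.8, -4.0, 2.6]
grip [ 495.69449924 -246.13941169  176.39767469] tcp [ 494.38872067 -244.71070441  164.9862837 ] tip [ 507.63860156 -161.05569627  140.18883889]
tcp in pin frame [ 47.96455911 -25.74311444  28.60890274] tool z az -0.6596491682058977 [[0.79, -0.001, 0.613], [-0.613, 0.0, 0.79], [-0.001, -1.0, -0.0]]
[ 471.606 -195.344  136.064   -0.647] [-0.1, 0.3, 0.5, -0.2, 0.4, 1.4, 0.1, 0.7, -0.4, -0.9, 0.3, -1.3, -0.4, -0.6, 0.2, -0.9, -4.3, 3.3]
grip [ 495.84134176 -246.22320032  176.06356079] tcp [ 494.38872067 -244.71070441  164.9862837 ] tip [ 508.19667074 -161.32281253  139.56356079]
tcp in pin frame [ 47.92931922 -25.66828775  28.92272291] tool z az -0.6596491682058977 [[0.79, -0.001, 0.613], [-0.613, 0.0, 0.79], [-0.001, -1.0, -0.0]]
```

```bash
cat >> h.py <<'E'
def rot(a): return np.array([[np.cos(a),-np.sin(a)],[np.sin(a),np.cos(a)]])
BOX=np.array([551,60.5,.347])
def target(theta_deg,ring,byaw,off=(50,-25.7),back=0.0,dyaw=0.0):
    """TCP xy and tool az with pin turned back theta from home; back: shift of centre along ring -y"""
    C=ring+rot(byaw)@np.array([-50,-2.5-back]); a=byaw-np.radians(theta_deg)
    return C+rot(a)@np.array(off), a+np.pi/2+dyaw
E
python3 - <<'E'
from cell import r
from h import *
ring=BOX[:2]+rot(BOX[2])@np.array([40,15]); print(ring)
t,phi=target(100,ring,BOX[2]); st=r.read_state()
print(t,np.degrees(phi),plan(st,t[0],t[1],125,phi))
E
```

```text
[583.51471484  88.20908368]
[520.60699387  15.18550117] 9.881635491039564 ([-0.5541, 0.1601, 0.8858], [np.float64(0.4703), np.float64(-1.5297)], np.float64(52.20488670248673))
```

Emit:
apply_moves --pt "-0.03 0 0.04 0.03" --pt "-0.09 0 0.13 0.08" --pt "-0.16 0.02 0.25 0.14" --pt "-0.24 0.05 0.38 0.21" --pt "-0.32 0.08 0.5 0.28" --pt "-0.39 0.11 0.62 0.35" --pt "-0.46 0.13 0.73 0.41" --pt "-0.51 0.15 0.82 0.45" --pt "-0.54 0.16 0.87 0.47" --pt "-0.554 0.16 0.885 0.47"

```text
time_s: 6.45
tool_pos: [519.5, 17.7, 123.5]
ee_rot: [-1.289, 1.081, -1.075]
ft_force: [0.3, 0.7, -2.0]
gripper_width: 19.4
```

Emit:
apply_moves --pt "0 0 0 0" --pt "0 0 0 0" --pt "0 0 0 0"

```text
time_s: 6.75
tool_pos: [520.8, 13.1, 124.9]
ee_rot: [-1.286, 1.083, -1.083]
ft_force: [0.1, -0.6, -2.2]
gripper_width: 19.0
```

```bash
cat > snap.py <<'E'
import sys,pickle
from cell import r, optics
from h import *
st=r.read_state(); n=sys.argv[1]
for c in sys.argv[2:]:
    f=optics.grab_frame(c); f["st"]=st; pickle.dump(f,open(f'{n}_{c}.pkl','wb')); cv2.imwrite(f'pics/{n}_{c}.png',f["img"][:,:,::-1])
P,Rm=tool(st); print(st["time_s"],P.round(1),'az',np.degrees(np.arctan2(Rm[1,2],Rm[0,2])).round(2),st["ft_force"].round(2),st["ft_torque"].round(2),round(st["gripper_width"],1))
E
python3 snap.py a wrist top scene
```

```text
6.75 [520.8  13.1 124.9] az 9.77 [ 0.13 -0.63 -2.18] [-0.    0.05 -0.03] 19.0
```

View pics/a_wrist.png

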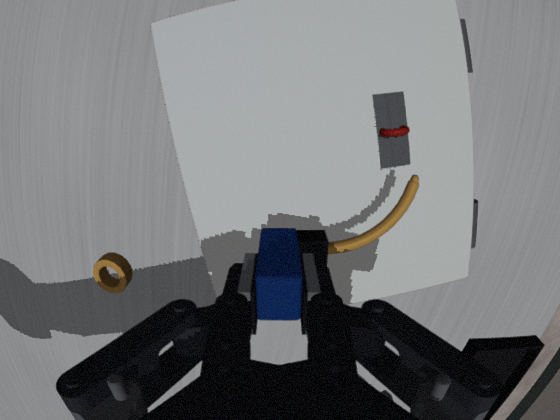

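View pics/a_top.png

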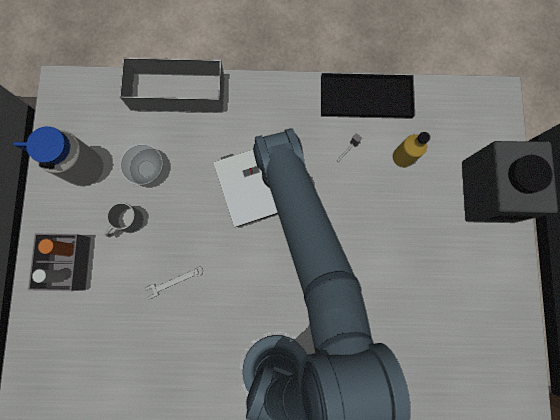

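Run:
```python
import cv2
a=cv2.imread('pics/a_wrist.png')
cv2.imwrite('pics/a1.png',cv2.resize(a[85:205,330:430],None,fx=5,fy=5,interpolation=cv2.INTER_CUBIC))
cv2.imwrite('pics/a2.png',cv2.resize(a[180:310,345:490],None,fx=4,fy=4,interpolation=cv2.INTER_CUBIC))
```

```text
(no output)
```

View pics/a1.png

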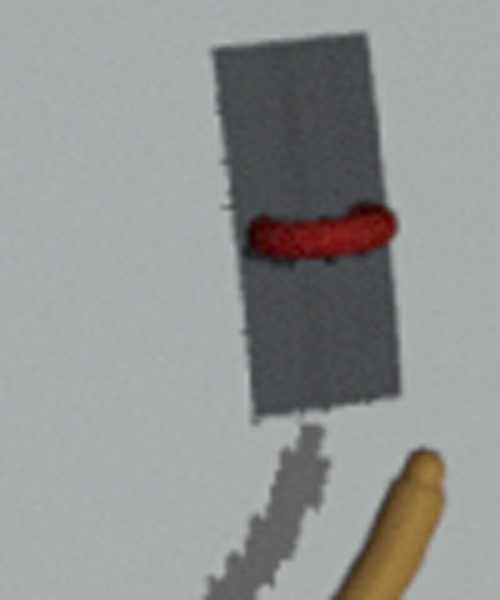

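View pics/a2.png

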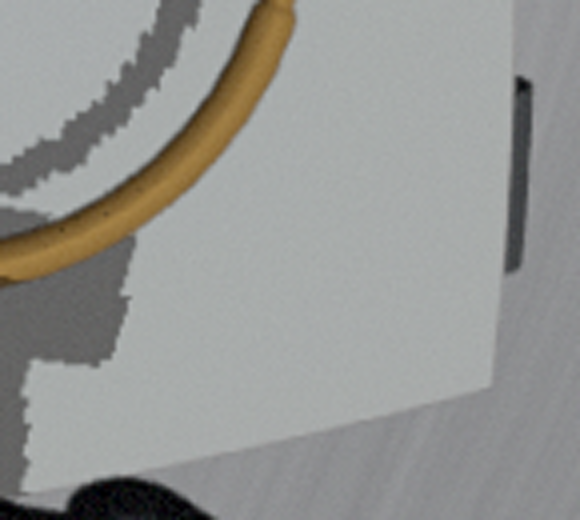

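Run:
```python
from h import *
import pickle
from hand import hand
f=pickle.load(open('a_wrist.pkl','rb'))
pl=uncrop([(212,48),(367,33),(400,395),(253,418)],5,330,85)
rg=uncrop([(248,234),(397,222)],5,330,85)
A=uncrop([(491,386)],4,345,180)
B=np.array([[152.5,22.5]])
def fun(p,parts="prAB"):
    w,h=p[3:]
    P=np.array([[40-w,15+h,60],[40+w,15+h,60],[40+w,15-h,60],[40-w,15-h,60]])
    o=[]
    if 'p' in parts:o.append(proj(place(p[:3],P),f,1)-pl)
    if 'r' in parts:o.append(proj(place(p[:3],[[40-10.25,15,64],[40+10.25,15,64]]),f,1)-rg)
    if 'A' in parts:o.append(proj(place(p[:3],[[105,-116,60]]),f,1)-A)
    if 'B' in parts:o.append(proj(place(p[:3],[[-105,116,60]]),f,1)-B)
    return np.concatenate(o).ravel()
for parts in ("prAB","prA","prB","pr","AB"):
    s=least_squares(lambda p:fun(p,parts) if parts!="AB" else np.r_[fun(p,parts),p[3:]-10],[551,60.5,.347,10,25]); p=s.x
    print(parts,p.round(3),'ring',(p[:2]+rot(p[2])@[40,15]).round(2),np.round(s.fun,1).tolist())
# pin
a2=lambda q:uncrop(q,4,345,180)
st=f["st"]; P,Rm=tool(st)
G=np.array([[8.7,49.2,3.5]]); tip=uncrop([(426,452)],5,330,85)
for off in ((50,-25.7),(51.3,-25.7),(48,-25.7)):
  for dz in (24,26):
    yaw=np.arctan2(Rm[1,2],Rm[0,2])-np.pi/2
    C=np.r_[P[:2]-rot(yaw)@np.array(off),P[2]-dz]
    print(off,dz,proj(place([C[0],C[1],yaw],[[8.7,49.2,3.5],[50*np.cos(np.radians(40)),50*np.sin(np.radians(40)),3.5],[38,-36,54],[62,-36,54],[62,-16,54]],C[2]),f,1).round(1).tolist(),tip)
```

```text
prAB [5.51505e+02 6.08990e+01 3.41000e-01 1.09310e+01 2.48490e+01] ring [584.17  88.43] [0.4, 0.1, 0.3, -0.1, 0.6, 0.1, 0.5, -0.1, 0.6, 0.9, -0.3, -0.4, 0.9, 1.5, -3.0, -1.4]
prA [5.51189e+02 6.09560e+01 3.42000e-01 1.09130e+01 2.48240e+01] ring [583.84  88.5 ] [-0.1, -0.1, -0.1, -0.3, 0.2, -0.2, 0.1, -0.3, 0.2, 0.7, -0.7, -0.6, 0.7, 1.4]
prB [5.51542e+02 6.08290e+01 3.41000e-01 1.09330e+01 2.48560e+01] ring [584.23  88.33] [0.5, 0.2, 0.4, 0.1, 0.7, 0.2, 0.5, 0.1, 0.7, 1.0, -0.3, -0.2, -2.8, -1.4]
pr [5.51066e+02 6.10880e+01 3.35000e-01 1.09160e+01 2.48280e+01] ring [583.9   88.42] [0.2, -0.1, 0.2, -0.1, 0.1, 0.1, -0.0, -0.2, 0.2, 0.7, -0.7, -0.4]
AB [5.52806e+02 6.06750e+01 3.42000e-01 1.00000e+01 1.00000e+01] ring [585.47  88.21] [2.0, 1.8, -1.3, -0.9, 0.0, 0.0]
(50, -25.7) 24 [[415.2, 178.7], [381.2, 229.1], [253.1, 278.0], [255.2, 323.4], [300.5, 323.5]] [[414.8 175. ]]
(50, -25.7) 26 [[413.8, 177.8], [380.2, 227.7], [253.4, 275.5], [255.5, 320.6], [300.3, 320.7]] [[414.8 175. ]]
(51.3, -25.7) 24 [[415.4, 176.4], [381.5, 226.9], [253.0, 275.3], [255.1, 321.2], [300.6, 321.3]] [[414.8 175. ]]
(51.3, -25.7) 26 [[414.0, 175.5], [380.5, 225.6], [253.3, 272.8], [255.4, 318.4], [300.4, 318.5]] [[414.8 175. ]]
(48, -25.7) 24 [[414.8, 182.2], [380.8, 232.3], [253.3, 282.1], [255.4, 326.8], [300.4, 326.9]] [[414.8 175. ]]
(48, -25.7) 26 [[413.4, 181.3], [379.8, 230.9], [253.6, 279.6], [255.6, 324.0], [300.1, 324.1]] [[414.8 175. ]]
```

```bash
cat > go.py <<'E'
import sys
from cell import r
from h import *
RING=np.array([584.0,88.4]); BY=.342; OFF=(51.3,-25.8)
if __name__=="__main__":
    th=float(sys.argv[1]); z=float(sys.argv[2]); st=r.read_state()
    t,phi=target(th,RING,BY,OFF); print(st["time_s"],st["tool_pos"].round(2),t.round(2),plan(st,t[0],t[1],z,phi),st["ft_force"].round(2))
E
python3 go.py 100 90
```

```text
6.9 [520.97  13.7  125.14] [520.85  14.39] ([-0.0029, 0.1406, -0.0001], [np.float64(0.0023), np.float64(-1.9977)], np.float64(9.799197953961325)) [ 0.52  0.48 -1.91]
```

Emit:
apply_moves --pt "-0.002 0.03 0 0.002" --pt "-0.002 0.07 0 0.002" --pt "-0.002 0.1 0 0.002" --pt "-0.002 0.125 0 0.002" --pt "-0.002 0.138 0 0.002" --pt "-0.002 0.14 0 0.002" --pt "-0.002 0.14 0 0.002" --pt "-0.002 0.14 0 0.002"

```text
time_s: 7.7
tool_pos: [521.2, 15.5, 90.4]
ee_rot: [-1.284, 1.082, -1.084]
ft_force: [0.3, -0.1, -1.8]
gripper_width: 19.1
```

Emit:
apply_moves --pt "0 0.004 0 0" --pt "0 0.008 0 0" --pt "0 0.008 0 0"

```text
time_s: 8.0
tool_pos: [520.8, 15.4, 88.0]
ee_rot: [-1.285, 1.083, -1.083]
ft_force: [-0.2, 0.0, -1.9]
gripper_width: 19.3
```

Emit:
apply_moves --pt "0 0.004 0 0" --pt "0 0.004 0 0" --pt "0 0.004 0 0"

```text
time_s: 8.3
tool_pos: [520.7, 15.4, 87.0]
ee_rot: [-1.285, 1.083, -1.083]
ft_force: [0.7, 0.1, -1.1]
gripper_width: 19.2
```

Emit:
apply_moves --pt "0 0.004 0 0" --pt "0 0.004 0 0" --pt "0 0.004 0 0"

```text
time_s: 8.6
tool_pos: [520.8, 15.4, 86.0]
ee_rot: [-1.285, 1.083, -1.083]
ft_force: [0.1, -0.2, -1.7]
gripper_width: 19.2
```

Emit:
apply_moves --pt "0 0.002 0 0" --pt "0 0.002 0 0" --pt "0 0.002 0 0"

```text
time_s: 8.9
tool_pos: [520.9, 15.4, 85.6]
ee_rot: [-1.285, 1.083, -1.083]
ft_force: [0.3, 0.2, -1.0]
gripper_width: 19.3
```

Emit:
apply_moves --pt "0 0.002 0 0" --pt "0 0.002 0 0" --pt "0 0.002 0 0"

```text
time_s: 9.2
tool_pos: [520.9, 15.4, 85.6]
ee_rot: [-1.285, 1.083, -1.083]
ft_force: [-2.3, -0.6, 5.6]
gripper_width: 19.1
```

Emit:
apply_moves --pt "0 0.002 0 0" --pt "0 0.002 0 0" --pt "0 0.002 0 0"

```text
time_s: 9.5
tool_pos: [520.9, 15.4, 85.6]
ee_rot: [-1.285, 1.083, -1.084]
ft_force: [-4.6, -0.2, 8.6]
gripper_width: 19.3
```

Emit:
apply_moves --pt "0 -0.006 0 0" --pt "0 -0.006 0 0" --pt "0 -0.006 0 0" --pt "0 -0.006 0 0"

```text
time_s: 9.9
tool_pos: [520.7, 15.3, 85.7]
ee_rot: [-1.285, 1.084, -1.083]
ft_force: [-0.4, 0.1, -0.4]
gripper_width: 19.2
```

```bash
python3 go.py 100 86.1; python3 snap.py b wrist
python3 - <<'E'
import cv2
a=cv2.imread('pics/b_wrist.png')
cv2.imwrite('pics/b1.png',cv2.resize(a[100:270,320:440],None,fx=4.5,fy=3.5,interpolation=cv2.INTER_CUBIC))
cv2.imwrite('pics/b1.png',cv2.resize(a[110:260,310:450],None,fx=4,fy=4,interpolation=cv2.INTER_CUBIC))
E
```

```text
9.9 [520.69  15.34  85.66] [520.85  14.39] ([0.0038, -0.0018, -0.0], [np.float64(0.0014), np.float64(-1.9986)], np.float64(9.721536545200435)) [-0.35  0.07 -0.37]
9.9 [520.7  15.3  85.7] az 9.72 [-0.35  0.07 -0.37] [-0.03  0.01  0.03] 19.2
```

View pics/b1.png

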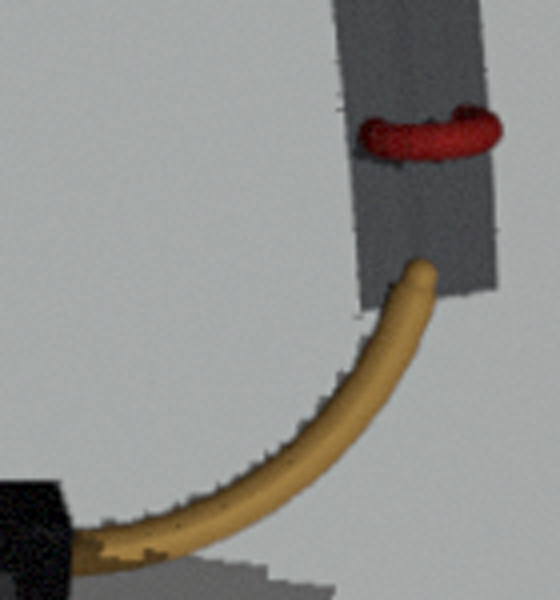

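```bash
cat >> h.py <<'E'
def backf(f,px,z):
    T=np.array(f["camera_from_world"]); o=-T[:3,:3].T@T[:3,3]; out=[]
    for u,v in np.atleast_2d(px):
        dx,dy=(u-f["cx"])/f["fx"],(v-f["cy"])/f["fy"]; th=np.hypot(dx,dy); k=np.sin(th)/th
        d=T[:3,:3].T@np.array([dx*k,dy*k,np.cos(th)]); out.append(o+(z-o[2])/d[2]*d)
    return np.array(out)
E
python3 - <<'E'
from h import *
import pickle
from go import RING,BY,OFF
f=pickle.load(open('b_wrist.pkl','rb'))
u=lambda q:uncrop(q,4,310,110)
inr=lambda X:(X[:,:2]-RING)@rot(BY)
print('ring ends',inr(backf(f,u([(358,139),(502,130)]),64)))
print('plate low corners',inr(backf(f,u([(362,310),(497,289)]),60)))
# wire mid-line at tip: edges
print('tip end',inr(backf(f,u([(424,261)]),63.5)), 'tip round ctr',inr(backf(f,u([(421,275)]),63.5)))
print('wire edges', inr(backf(f,u([(383,315),(427,335),(330,393),(362,423),(200,495),(213,548)]),63.5)))
C=np.array([-50,-2.5])
w=inr(backf(f,u([(424,261),(383,315),(427,335),(330,393),(362,423),(200,495),(213,548)]),63.5))
print('radii about final C',np.hypot(*(w-C).T))
E
```

```text
ring ends [[-10.85426299   0.21558617]
 [ 10.98534093  -1.17929675]]
plate low corners [[-10.71839583 -24.90164102]
 [ 10.92347761 -25.13144518]]
tip end [[ -2.14044994 -18.13704336]] tip round ctr [[ -2.71331704 -20.07262908]]
wire edges [[ -8.83199686 -24.93502703]
 [ -2.18959772 -28.96355607]
 [-17.43625093 -35.04571044]
 [-12.79262609 -40.45120646]
 [-37.56110204 -47.01024839]
 [-36.26057278 -55.76876599]]
radii about final C [50.34931635 46.88427157 54.64571681 46.0393421  53.1477445  46.2156726
 55.01211949]
```

```bash
cat > rows.py <<'E'
import sys
from h import *
from go import OFF
o=np.array(OFF)
step=float(sys.argv[1]); n=int(sys.argv[2])
for k in range(1,n+1):
    s=(rot(np.radians(step*k))@o-o)/250
    print([round(s[0],4),0,round(s[1],4),round(-step*k/90,4)])
E
python3 rows.py 2 10
```

```text
[np.float64(0.0035), 0, np.float64(0.0072), -0.0222]
[np.float64(0.0067), 0, np.float64(0.0146), -0.0444]
[np.float64(0.0097), 0, np.float64(0.022), -0.0667]
[np.float64(0.0124), 0, np.float64(0.0296), -0.0889]
[np.float64(0.0148), 0, np.float64(0.0372), -0.1111]
[np.float64(0.017), 0, np.float64(0.0449), -0.1333]
[np.float64(0.0189), 0, np.float64(0.0527), -0.1556]
[np.float64(0.0205), 0, np.float64(0.0606), -0.1778]
[np.float64(0.0218), 0, np.float64(0.0685), -0.2]
[np.float64(0.0229), 0, np.float64(0.0764), -0.2222]
```

Emit:
apply_moves --pt "0.002 -0.002 0 0" --pt "0.0038 -0.002 0 0.001" --pt "0.0038 -0.002 0 0.001" --pt "0.0038 -0.002 0 0.001"

```text
time_s: 10.35
tool_pos: [520.9, 14.4, 86.5]
ee_rot: [-1.284, 1.085, -1.084]
ft_force: [0.0, -0.1, -0.9]
gripper_width: 19.4
```

```bash
python3 go.py 100 86.1
```

```text
10.35 [520.94  14.39  86.48] [520.85  14.39] ([-0.0001, 0.0015, -0.0004], [np.float64(0.0004), np.float64(-1.9996)], np.float64(9.630552427172166)) [ 0.02 -0.13 -0.93]
```

Emit:
apply_moves --pt "0.0035 0.001 0.0072 -0.0222" --pt "0.0067 0.001 0.0146 -0.0444" --pt "0.0097 0.001 0.022 -0.0667" --pt "0.0124 0.001 0.0296 -0.0889" --pt "0.0148 0.001 0.0372 -0.1111" --pt "0.0159 0.001 0.041 -0.1222" --pt "0.0159 0.001 0.041 -0.1222" --pt "0.0159 0.001 0.041 -0.1222"

```text
time_s: 11.15
tool_pos: [531.6, 12.2, 86.2]
ee_rot: [-1.358, 0.94, -0.94]
ft_force: [-0.3, -0.1, -1.7]
gripper_width: 19.0
```

```bash
python3 go.py 89 86.1; python3 snap.py c wrist
python3 - <<'E'
import cv2
a=cv2.imread('pics/c_wrist.png')
cv2.imwrite('pics/c1.png',cv2.resize(a[110:260,310:450],None,fx=4,fy=4,interpolation=cv2.INTER_CUBIC))
E
```

```text
11.15 [531.61  12.25  86.25] [531.63  12.18] ([0.0003, 0.0006, -0.0], [np.float64(0.0001), np.float64(-1.9999)], np.float64(20.606550001342455)) [-0.28 -0.12 -1.7 ]
11.15 [531.6  12.2  86.2] az 20.61 [-0.28 -0.12 -1.7 ] [-0.06 -0.03  0.04] 19.0
```

View pics/c1.png

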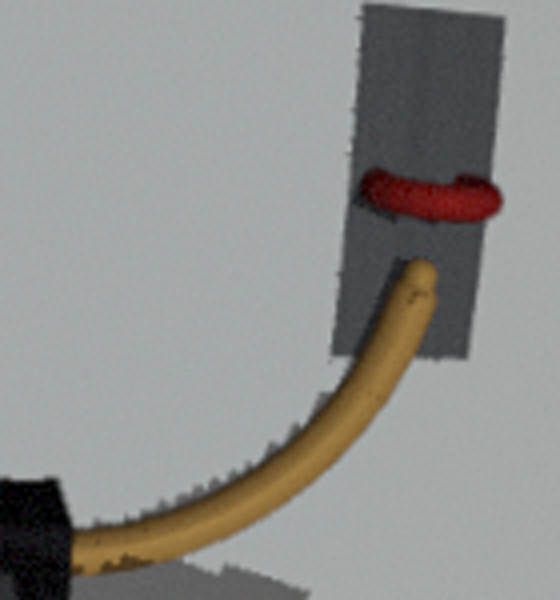

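Run:
```python
from h import *
import pickle
from go import RING,BY,OFF
f=pickle.load(open('c_wrist.pkl','rb'))
u=lambda q:uncrop(q,4,310,110)
inr=lambda X:(X[:,:2]-RING)@rot(BY)
print('ring ends',inr(backf(f,u([(361,186),(502,200)]),64)))
print('plate',inr(backf(f,u([(332,354),(467,358),(362,4),(505,17)]),60)))
C=np.array([-50,-2.5])
w=inr(backf(f,u([(424,261),(383,313),(433,325),(355,365),(392,391),(200,495),(213,548)]),63.5))
print(w,np.hypot(*(w-C).T), np.degrees(np.arctan2(*(w-C)[0][::-1])))
```

```text
ring ends [[-10.79923126   0.20133482]
 [ 11.1645128   -0.48999149]]
plate [[-10.78063459 -24.7793979 ]
 [ 11.03995452 -24.89117213]
 [-11.2160478   24.56753349]
 [ 10.86413941  24.87817254]]
[[  0.19306049  -9.87869792]
 [ -5.15287294 -17.55772232]
 [  2.93054686 -19.06291343]
 [ -8.42000684 -25.23540402]
 [ -2.08767564 -28.99463785]
 [-29.24462291 -45.04438537]
 [-26.30320027 -53.42947262]] [50.73251919 47.30750265 55.46145411 47.38981353 54.74994667 47.33719895
 56.17249771] -8.36294245303552
```

Emit:
apply_moves --pt "0.0035 0.001 0.0056 -0.0222" --pt "0.0067 0.001 0.013 -0.0444" --pt "0.0097 0.001 0.0204 -0.0667" --pt "0.0111 0.001 0.0242 -0.0778" --pt "0.0111 0.001 0.0242 -0.0778"

```text
time_s: 11.7
tool_pos: [538.4, 11.8, 86.0]
ee_rot: [-1.399, 0.847, -0.847]
ft_force: [0.7, -0.7, -1.8]
gripper_width: 19.3
```

```bash
python3 go.py 82 86.1; python3 snap.py d wrist
python3 - <<'E'
import cv2
a=cv2.imread('pics/d_wrist.png')
cv2.imwrite('pics/d1.png',cv2.resize(a[110:260,310:450],None,fx=4,fy=4,interpolation=cv2.INTER_CUBIC))
E
```

```text
11.7 [538.44  11.78  86.05] [538.63  11.86] ([0.0001, -0.0002, 0.0008], [np.float64(0.0002), np.float64(-1.9998)], np.float64(27.616431214568017)) [ 0.74 -0.66 -1.81]
11.7 [538.4  11.8  86. ] az 27.62 [ 0.74 -0.66 -1.81] [-0.01  0.02 -0.01] 19.3
```

View pics/d1.png

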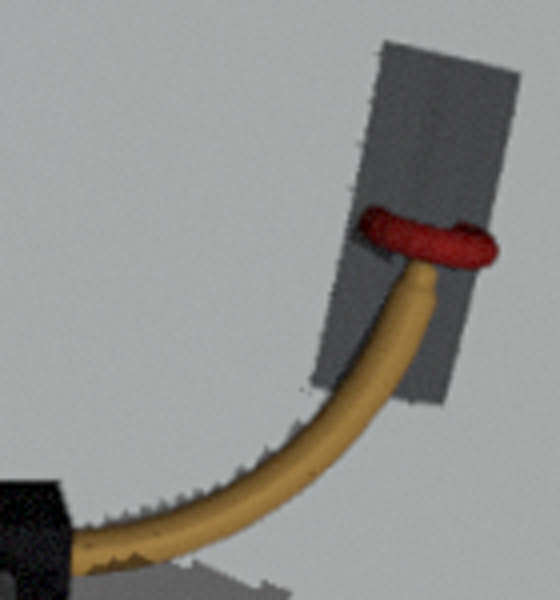

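The tip stands at the mouth of the ring (about (425,265) in the crop, with the ring spanning 360–498), so it looks centred. I'll continue turning.

Emit:
apply_moves --pt "0.0035 0 0.0072 -0.0222" --pt "0.0067 0 0.0146 -0.0444" --pt "0.0097 0 0.022 -0.0667" --pt "0.0097 0 0.022 -0.0667"

```text
time_s: 12.15
tool_pos: [544.5, 12.3, 86.1]
ee_rot: [-1.431, 0.767, -0.767]
ft_force: [0.3, -0.3, -0.7]
gripper_width: 19.1
```

```bash
python3 go.py 76 86.1
```

```text
12.15 [544.48  12.27  86.07] [544.63  12.27] ([0.0004, -0.0001, 0.0005], [np.float64(0.0002), np.float64(-1.9998)], np.float64(33.617540114523464)) [ 0.26 -0.33 -0.69]
```

Emit:
apply_moves --pt "0.0035 0 0.0072 -0.0222" --pt "0.0067 0 0.0146 -0.0444" --pt "0.0097 0 0.022 -0.0667" --pt "0.0097 0 0.022 -0.0667"

```text
time_s: 12.55
tool_pos: [550.3, 13.3, 86.0]
ee_rot: [-1.459, 0.687, -0.687]
ft_force: [-0.5, -0.4, -2.1]
gripper_width: 19.2
```

```bash
python3 go.py 70 86.1; python3 snap.py e wrist
python3 - <<'E'
import cv2
a=cv2.imread('pics/e_wrist.png')
cv2.imwrite('pics/e1.png',cv2.resize(a[110:260,310:450],None,fx=4,fy=4,interpolation=cv2.INTER_CUBIC))
E
```

```text
12.55 [550.35  13.25  86.05] [550.55  13.3 ] ([0.0004, -0.0002, 0.0007], [np.float64(-0.0001), np.float64(1.9999)], np.float64(39.58483629275462)) [-0.52 -0.38 -2.09]
12.55 [550.3  13.3  86. ] az 39.58 [-0.52 -0.38 -2.09] [-0.07  0.   -0.  ] 19.2
```

View pics/e1.png

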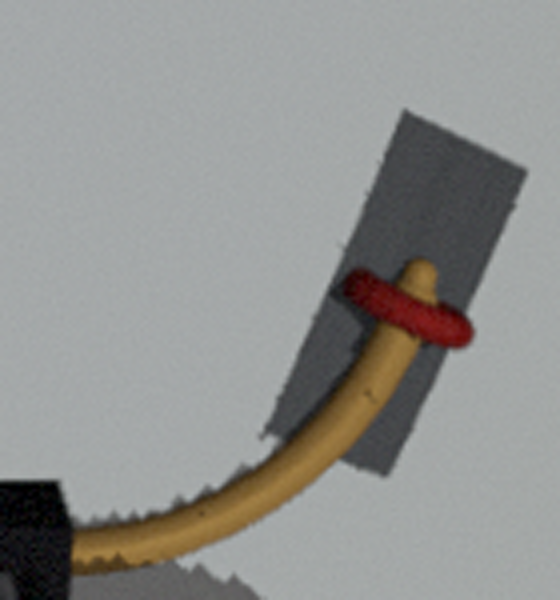

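The tip is through: at about (424,265) it shows beyond the red ring, which spans (345,285)–(472,330), and there's no side force. I'll keep turning.

Emit:
apply_moves --pt "0.0035 0 0.0072 -0.0222" --pt "0.0067 0 0.0146 -0.0444" --pt "0.0097 0 0.022 -0.0667" --pt "0.0124 0 0.0296 -0.0889" --pt "0.0148 0 0.0372 -0.1111" --pt "0.0148 0 0.0372 -0.1111"

```text
time_s: 13.2
tool_pos: [560.0, 16.5, 86.1]
ee_rot: [-1.499, 0.551, -0.551]
ft_force: [0.7, 0.4, -1.4]
gripper_width: 19.4
```

Emit:
apply_moves --pt "0.0035 0 0.0072 -0.0222" --pt "0.0067 0 0.0146 -0.0444" --pt "0.0097 0 0.022 -0.0667" --pt "0.0124 0 0.0296 -0.0889" --pt "0.0148 0 0.0372 -0.1111" --pt "0.0148 0 0.0372 -0.1111"

```text
time_s: 13.8
tool_pos: [569.0, 21.3, 86.1]
ee_rot: [-1.53, 0.414, -0.414]
ft_force: [0.3, -0.7, -1.2]
gripper_width: 19.5
```

```bash
python3 go.py 50 86.1; python3 snap.py g wrist
```

```text
13.8 [568.96  21.29  86.06] [568.92  21.06] ([0.0003, -0.0001, -0.0009], [np.float64(0.0013), np.float64(-1.9987)], np.float64(59.71376610509334)) [ 0.28 -0.66 -1.22]
13.8 [569.   21.3  86.1] az 59.71 [ 0.28 -0.66 -1.22] [-0.03 -0.01 -0.01] 19.5
```

View pics/g_wrist.png

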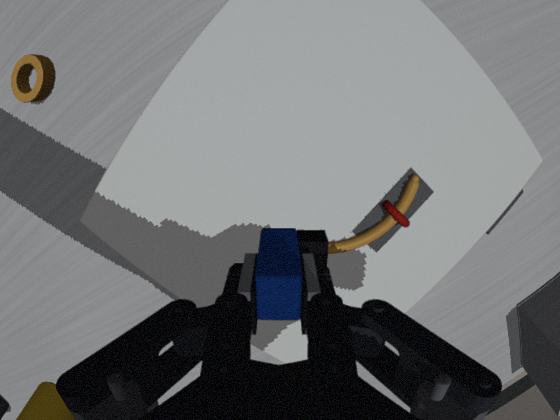

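Emit:
apply_moves --pt "0.0035 0 0.0072 -0.0222" --pt "0.0067 0 0.0146 -0.0444" --pt "0.0097 0 0.022 -0.0667" --pt "0.0124 0 0.0296 -0.0889" --pt "0.0148 0 0.0372 -0.1111" --pt "0.0148 0 0.0372 -0.1111"

```text
time_s: 14.45
tool_pos: [576.8, 27.6, 86.1]
ee_rot: [-1.552, 0.278, -0.278]
ft_force: [-0.6, 0.1, -2.0]
gripper_width: 19.4
```

Emit:
apply_moves --pt "0.0035 0 0.0072 -0.0222" --pt "0.0067 0 0.0146 -0.0444" --pt "0.0097 0 0.022 -0.0667" --pt "0.0124 0 0.0296 -0.0889" --pt "0.0148 0 0.0372 -0.1111" --pt "0.0148 0 0.0372 -0.1111"

```text
time_s: 15.05
tool_pos: [583.4, 35.0, 86.1]
ee_rot: [-1.566, 0.141, -0.141]
ft_force: [-1.1, -0.3, -0.6]
gripper_width: 19.4
```

Emit:
apply_moves --pt "0.0035 0 0.0072 -0.0222" --pt "0.0067 0 0.0146 -0.0444" --pt "0.0097 0 0.022 -0.0667" --pt "0.0124 0 0.0296 -0.0889" --pt "0.0148 0 0.0372 -0.1111" --pt "0.0148 0 0.0372 -0.1111"

```text
time_s: 15.65
tool_pos: [588.7, 43.6, 86.1]
ee_rot: [-1.57, 0.004, -0.004]
ft_force: [0.2, 0.3, -2.0]
gripper_width: 19.2
```

```bash
python3 go.py 20 86.1; python3 snap.py i wrist
python3 - <<'E'
import cv2
a=cv2.imread('pics/i_wrist.png')
cv2.imwrite('pics/i1.png',cv2.resize(a[160:330,290:440],None,fx=3.5,fy=3.5,interpolation=cv2.INTER_CUBIC))
E
```

```text
15.65 [588.7   43.58  86.07] [588.85  43.11] ([0.0006, -0.0001, -0.0019], [np.float64(0.0015), np.float64(-1.9985)], np.float64(89.72717265617266)) [ 0.15  0.26 -1.96]
15.65 [588.7  43.6  86.1] az 89.73 [ 0.15  0.26 -1.96] [-0.   -0.03  0.  ] 19.2
```

View pics/i1.png

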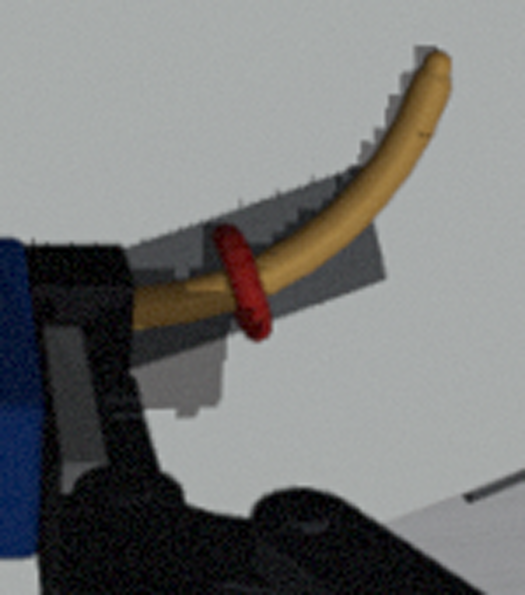

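Emit:
apply_moves --pt "0.0035 0 0.0072 -0.0222" --pt "0.0067 0 0.0146 -0.0444" --pt "0.0097 0 0.022 -0.0667" --pt "0.0124 0 0.0296 -0.0889" --pt "0.0148 0 0.0372 -0.1111" --pt "0.017 0 0.0449 -0.1333" --pt "0.017 0 0.0449 -0.1333"

```text
time_s: 16.4
tool_pos: [592.9, 54.8, 86.0]
ee_rot: [-1.564, -0.161, 0.161]
ft_force: [0.6, 0.1, -1.4]
gripper_width: 19.0
```

```bash
python3 go.py 8 86.1; python3 go.py 0 86.1;python3 snap.py j wrist
python3 - <<'E'
import cv2
a=cv2.imread('pics/j_wrist.png')
cv2.imwrite('pics/j1.png',cv2.resize(a[160:330,290:440],None,fx=3.5,fy=3.5,interpolation=cv2.INTER_CUBIC))
E
```

```text
16.4 [592.91  54.81  86.04] [593.17  54.31] ([0.0006, -0.0002, -0.0022], [np.float64(0.0015), np.float64(-1.9985)], np.float64(101.72773302366998)) [ 0.61  0.14 -1.38]
16.4 [592.91  54.81  86.04] [594.72  62.17] ([0.013, -0.0002, 0.0274], [np.float64(-0.0874), np.float64(1.9126)], np.float64(101.72773302366998)) [ 0.61  0.14 -1.38]
16.4 [592.9  54.8  86. ] az 101.73 [ 0.61  0.14 -1.38] [ 0.03 -0.05  0.06] 19.0
```

View pics/j1.png

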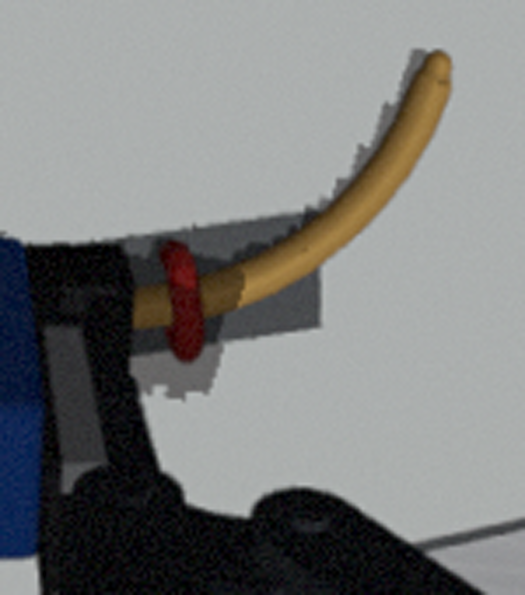

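Run:
```python
from cell import r
from h import *
from go import *
st=r.read_state()
t,phi=target(0,RING,BY,OFF,back=1.5); print(t,plan(st,t[0],t[1],85.9,phi))
t,phi=target(4,RING,BY,OFF,back=.8); print(t,plan(st,t[0],t[1],85.9,phi))
```

```text
[595.21879516  60.76182649] ([0.0141, 0.0005, 0.0224], [np.float64(-0.0881), np.float64(1.9119)], np.float64(101.66472906411565))
[594.34987348  57.46374947] ([0.008, 0.0005, 0.0102], [np.float64(-0.0437), np.float64(1.9563)], np.float64(101.66472906411565))
```

Emit:
apply_moves --pt "0.004 0 0.005 -0.022" --pt "0.008 0.0005 0.01 -0.044" --pt "0.011 0.0005 0.016 -0.066" --pt "0.014 0.0005 0.022 -0.088" --pt "0.014 0.0005 0.022 -0.088" --pt "0.014 0.0005 0.022 -0.088"

```text
time_s: 17.05
tool_pos: [595.2, 60.4, 85.9]
ee_rot: [-1.554, -0.268, 0.268]
ft_force: [-0.1, 0.1, -1.9]
gripper_width: 19.4
```

```bash
python3 go.py 0 85.9;python3 snap.py k wrist scene
python3 - <<'E'
import cv2
a=cv2.imread('pics/k_wrist.png')
cv2.imwrite('pics/k1.png',cv2.resize(a[160:330,290:440],None,fx=3.5,fy=3.5,interpolation=cv2.INTER_CUBIC))
a=cv2.imread('pics/k_scene.png')
cv2.imwrite('pics/k2.png',cv2.resize(a[150:290,220:380],None,fx=4.5,fy=4.2,interpolation=cv2.INTER_CUBIC))
E
```

```text
17.05 [595.18  60.45  85.89] [594.72  62.17] ([0.0006, -0.0, 0.0071], [np.float64(-0.0003), np.float64(1.9997)], np.float64(109.56386283390121)) [-0.1   0.14 -1.88]
17.05 [595.2  60.4  85.9] az 109.56 [-0.1   0.14 -1.88] [-0.   -0.02 -0.06] 19.4
```

View pics/k1.png

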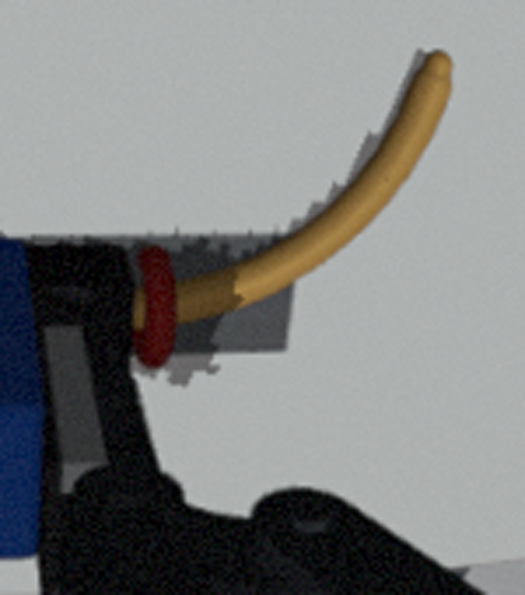

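View pics/k2.png

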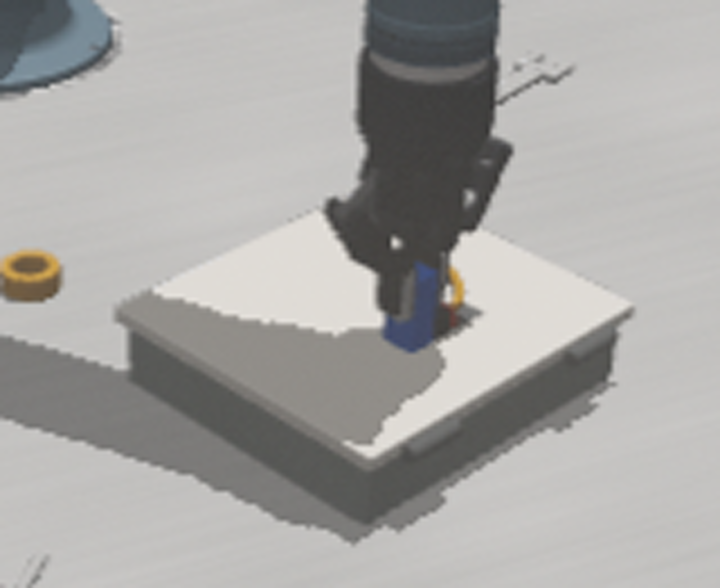

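Emit:
apply_moves --pt "0 0 0.001 0" --pt "0 0 0.002 0" --pt "0 0 0.003 0" --pt "0 0 0.003 0"

```text
time_s: 17.55
tool_pos: [594.9, 61.1, 85.9]
ee_rot: [-1.554, -0.268, 0.268]
ft_force: [0.4, 0.4, -1.6]
gripper_width: 19.3
```

Emit:
apply_moves --pt "0 0 0.001 0" --pt "0 0 0.002 0" --pt "0 0 0.002 0"

```text
time_s: 17.85
tool_pos: [594.8, 61.6, 85.9]
ee_rot: [-1.554, -0.268, 0.268]
ft_force: [0.6, -0.5, -2.2]
gripper_width: 19.1
```

Emit:
apply_moves --pt "0 0 0.001 0" --pt "0 0 0.001 0" --pt "0 0 0.001 0"

```text
time_s: 18.15
tool_pos: [594.7, 61.8, 85.9]
ee_rot: [-1.554, -0.268, 0.268]
ft_force: [0.6, -1.5, -0.5]
gripper_width: 19.3
```

Emit:
apply_moves --pt "0 0 0.001 0" --pt "0 0 0.001 0" --pt "0 0 0.001 0"

```text
time_s: 18.45
tool_pos: [594.6, 62.0, 85.9]
ee_rot: [-1.554, -0.268, 0.268]
ft_force: [-0.1, -0.1, -1.9]
gripper_width: 19.2
```

Emit:
apply_moves --pt "0 0 0.001 0" --pt "0 0 0.001 0" --pt "0 0 0.001 0"

```text
time_s: 18.75
tool_pos: [594.5, 62.2, 85.9]
ee_rot: [-1.554, -0.268, 0.268]
ft_force: [0.7, 0.3, -1.2]
gripper_width: 19.6
```

Emit:
apply_moves --pt "0 0 0.001 0" --pt "0 0 0.001 0" --pt "0 0 0.001 0"

```text
time_s: 19.05
tool_pos: [594.4, 62.5, 85.9]
ee_rot: [-1.554, -0.268, 0.268]
ft_force: [-0.1, -0.3, -2.0]
gripper_width: 19.0
```

```bash
python3 snap.py l wrist
python3 - <<'E'
import cv2
a=cv2.imread('pics/l_wrist.png')
cv2.imwrite('pics/l1.png',cv2.resize(a[210:300,300:390],None,fx=6,fy=6,interpolation=cv2.INTER_CUBIC))
E
```

```text
19.05 [594.4  62.5  85.9] az 109.56 [-0.07 -0.25 -2.02] [-0.01 -0.02  0.  ] 19.0
```

View pics/l1.png

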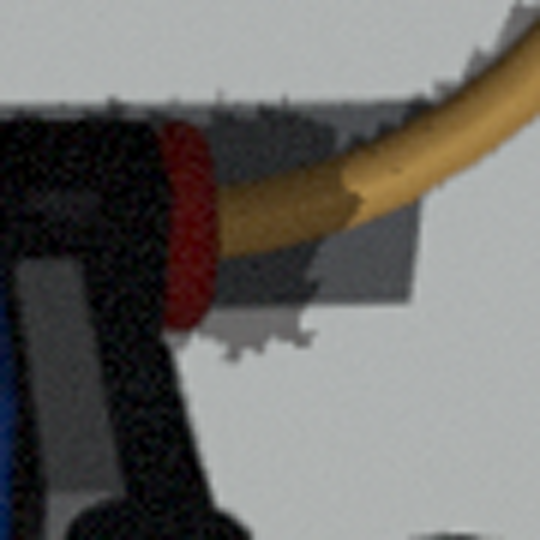

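The gap between the block edge and the ring at (165,220) has closed to nearly nothing, with no force yet. I'll continue in small steps.

Emit:
apply_moves --pt "0 0 0.001 0" --pt "0 0 0.001 0" --pt "0 0 0.001 0"

```text
time_s: 19.4
tool_pos: [594.3, 62.7, 85.9]
ee_rot: [-1.554, -0.268, 0.268]
ft_force: [0.3, 0.8, -1.0]
gripper_width: 19.3
```

Emit:
apply_moves --pt "0 0 0.001 0" --pt "0 0 0.001 0" --pt "0 0 0.001 0"

```text
time_s: 19.7
tool_pos: [594.3, 62.7, 85.9]
ee_rot: [-1.554, -0.268, 0.268]
ft_force: [0.2, -0.5, -2.2]
gripper_width: 19.3
```

Emit:
apply_moves --pt "0 0 0.0005 0" --pt "0 0 0.0005 0" --pt "0 0 0.0005 0"

```text
time_s: 20.0
tool_pos: [594.3, 62.8, 85.9]
ee_rot: [-1.554, -0.268, 0.268]
ft_force: [-0.1, -0.7, -1.9]
gripper_width: 18.9
```

Emit:
apply_moves --pt "0 0 0.0005 0" --pt "0 0 0.0005 0" --pt "0 0 0.0005 0"

```text
time_s: 20.3
tool_pos: [594.3, 62.8, 85.9]
ee_rot: [-1.555, -0.268, 0.268]
ft_force: [1.2, -1.8, -2.4]
gripper_width: 19.5
```

Emit:
apply_moves --pt "0 0 0.0005 0" --pt "0 0 0.0005 0" --pt "0 0 0.0005 0"

```text
time_s: 20.6
tool_pos: [594.3, 62.9, 85.9]
ee_rot: [-1.555, -0.268, 0.268]
ft_force: [1.4, -2.4, -1.2]
gripper_width: 19.4
```

Emit:
apply_moves --pt "0 0 0.0005 0" --pt "0 0 0.0005 0" --pt "0 0 0.0005 0"

```text
time_s: 20.9
tool_pos: [594.3, 62.9, 85.9]
ee_rot: [-1.555, -0.268, 0.267]
ft_force: [0.5, -2.6, -2.2]
gripper_width: 19.2
```

Emit:
apply_moves --pt "0 0 0.001 0" --pt "0 0 0.001 0" --pt "0 0 0.001 0" --squeeze 80

```text
time_s: 21.2
tool_pos: [594.3, 62.9, 85.9]
ee_rot: [-1.555, -0.268, 0.267]
ft_force: [0.7, -4.5, -1.7]
gripper_width: 18.1
```

Emit:
apply_moves --pt "0 0 0.001 0" --pt "0 0 0.001 0" --pt "0 0 0.001 0"

```text
time_s: 21.5
tool_pos: [594.3, 63.0, 85.9]
ee_rot: [-1.555, -0.268, 0.267]
ft_force: [2.0, -4.6, -1.2]
gripper_width: 18.7
```

Emit:
apply_moves --pt "0 0 0.001 0" --pt "0 0 0.001 0" --pt "0 0 0.001 0"

```text
time_s: 21.8
tool_pos: [594.3, 62.9, 85.9]
ee_rot: [-1.556, -0.267, 0.267]
ft_force: [2.7, -5.2, -0.7]
gripper_width: 18.7
```

Emit:
apply_moves --pt "0 0 0.001 0" --pt "0 0 0.001 0" --pt "0 0 0.001 0"

```text
time_s: 22.1
tool_pos: [594.3, 63.0, 85.9]
ee_rot: [-1.556, -0.267, 0.267]
ft_force: [1.5, -5.8, -0.6]
gripper_width: 18.5
```

```bash
python3 snap.py m wrist
python3 - <<'E'
import cv2
a=cv2.imread('pics/m_wrist.png')
cv2.imwrite('pics/m1.png',cv2.resize(a[170:330,240:430],None,fx=4,fy=3.7,interpolation=cv2.INTER_CUBIC))
E
```

```text
22.1 [594.3  63.   85.9] az 109.51 [ 1.48 -5.83 -0.59] [-1.33 -0.43 -0.  ] 18.5
```

View pics/m1.png

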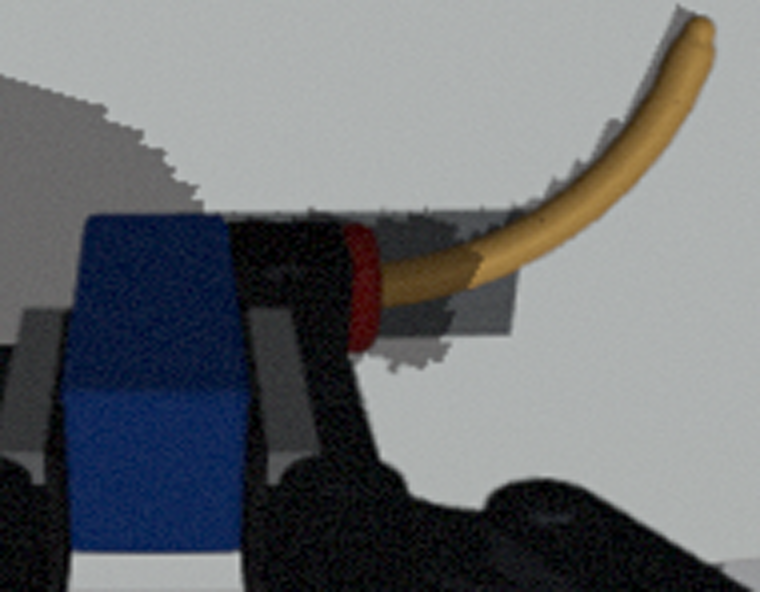

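Emit:
apply_moves --pt "0 0 0.001 0" --pt "0 0 0.001 0" --pt "0 0 0.001 0"

```text
time_s: 22.45
tool_pos: [594.3, 63.0, 86.0]
ee_rot: [-1.556, -0.267, 0.267]
ft_force: [3.0, -5.4, -0.9]
gripper_width: 18.5
```

Emit:
apply_moves --pt "0 0 0.001 0" --pt "0 0 0.001 0" --pt "0 0 0.001 0" --pt "0 0 0.001 0"

```text
time_s: 22.85
tool_pos: [594.3, 63.0, 86.0]
ee_rot: [-1.557, -0.267, 0.267]
ft_force: [2.7, -5.0, -0.6]
gripper_width: 18.5
```

Run:
```python
from cell import r
from h import *
from go import BY
st=r.read_state(); print((rot(-BY)@st["ft_force"][:2]),st["ft_force"],R.from_rotvec(st["ee_rot"]).as_matrix().round(4))
```

```text
[ 0.86367828 -5.66219014] [ 2.71259871 -5.04461551 -0.57842876] [[ 9.427e-01  7.000e-04 -3.337e-01]
 [ 3.337e-01 -2.200e-03  9.427e-01]
 [-0.000e+00 -1.000e+00 -2.300e-03]]
```

Emit:
apply_moves --pt "0 0 0.001 0" --pt "0 0 0.002 0" --pt "0 0 0.002 0" --pt "0 0 0.002 0"

```text
time_s: 23.25
tool_pos: [594.3, 63.0, 86.0]
ee_rot: [-1.557, -0.267, 0.267]
ft_force: [1.9, -6.9, -0.8]
gripper_width: 18.8
```

```bash
cat > fr.py <<'E'
from cell import r
from h import *
from go import BY
st=r.read_state(); print(st["time_s"],(rot(-BY)@st["ft_force"][:2]).round(2),st["ft_force"].round(2),st["ft_torque"].round(3),st["tool_pos"].round(2),R.from_rotvec(st["ee_rot"]).as_matrix()[:,1:].round(4).tolist(),st["gripper_width"])
E
python3 fr.py
```

```text
23.25 [-0.5  -7.17] [ 1.94 -6.92 -0.79] [-1.484 -0.549  0.027] [594.25  63.01  85.99] [[0.0009, -0.3334], [-0.0028, 0.9428], [-1.0, -0.003]] 18.835946003084246
```

Emit:
apply_moves --pt "0 0 0.001 0" --pt "0 0 0.002 0" --pt "0 0 0.002 0" --pt "0 0 0.002 0"

```text
time_s: 23.65
tool_pos: [594.3, 63.0, 86.0]
ee_rot: [-1.558, -0.267, 0.266]
ft_force: [3.1, -6.7, -0.4]
gripper_width: 18.7
```

```bash
python3 fr.py
```

```text
23.65 [ 0.64 -7.32] [ 3.06 -6.68 -0.36] [-1.647 -0.566  0.086] [594.28  63.03  86.04] [[0.0012, -0.3332], [-0.0034, 0.9428], [-1.0, -0.0036]] 18.650307723360715
```

Emit:
apply_moves --pt "0 0 0.001 0" --pt "0 0 0.001 0" --pt "0 0 0.001 0" --pt "0 0 0.001 0" --pt "0 0 0.001 0"

```text
time_s: 24.15
tool_pos: [594.2, 63.0, 86.0]
ee_rot: [-1.558, -0.267, 0.266]
ft_force: [3.0, -7.3, -0.2]
gripper_width: 18.5
```

```bash
python3 fr.py
```

```text
24.15 [ 0.4  -7.89] [ 3.02 -7.3  -0.15] [-1.659 -0.529  0.077] [594.25  63.05  86.03] [[0.0012, -0.3331], [-0.0037, 0.9429], [-1.0, -0.0038]] 18.459805986053084
```

Emit:
apply_moves --pt "0 0 0 0" --pt "0 0 0 0" --pt "0 0 0 0" --pt "0 0 0 0" --pt "0 0 0 0"

```text
time_s: 24.65
tool_pos: [594.2, 63.0, 86.0]
ee_rot: [-1.558, -0.267, 0.266]
ft_force: [2.9, -7.4, -1.2]
gripper_width: 18.8
```

```bash
python3 fr.py
```

```text
24.65 [ 0.25 -7.97] [ 2.91 -7.42 -1.2 ] [-1.572 -0.59   0.092] [594.25  63.05  86.02] [[0.0012, -0.3331], [-0.0036, 0.9429], [-1.0, -0.0038]] 18.770915608893514
```

Emit:
apply_moves --pt "0 0 0 0" --pt "0 0 0 0" --pt "0 0 0 0" --pt "0 0 0 0" --pt "0 0 0 0" --pt "0 0 0 0" --pt "0 0 0 0" --pt "0 0 0 0"

```text
time_s: 25.45
tool_pos: [594.3, 63.1, 86.0]
ee_rot: [-1.558, -0.267, 0.266]
ft_force: [2.7, -6.7, -0.8]
gripper_width: 18.8
```

```bash
python3 fr.py; python3 snap.py n wrist scene
python3 - <<'E'
import cv2
a=cv2.imread('pics/n_wrist.png')
cv2.imwrite('pics/n1.png',cv2.resize(a[170:330,240:430],None,fx=4,fy=3.7,interpolation=cv2.INTER_CUBIC))
a=cv2.imread('pics/n_scene.png')
cv2.imwrite('pics/n2.png',cv2.resize(a[190:240,290:350],None,fx=12,fy=12,interpolation=cv2.INTER_CUBIC))
E
```

```text
25.45 [ 0.33 -7.22] [ 2.73 -6.7  -0.75] [-1.63  -0.535  0.083] [594.25  63.05  86.05] [[0.0012, -0.3331], [-0.0036, 0.9429], [-1.0, -0.0038]] 18.841708373904964
25.45 [594.3  63.1  86. ] az 109.46 [ 2.73 -6.7  -0.75] [-1.63 -0.53  0.08] 18.8
```

View pics/n1.png

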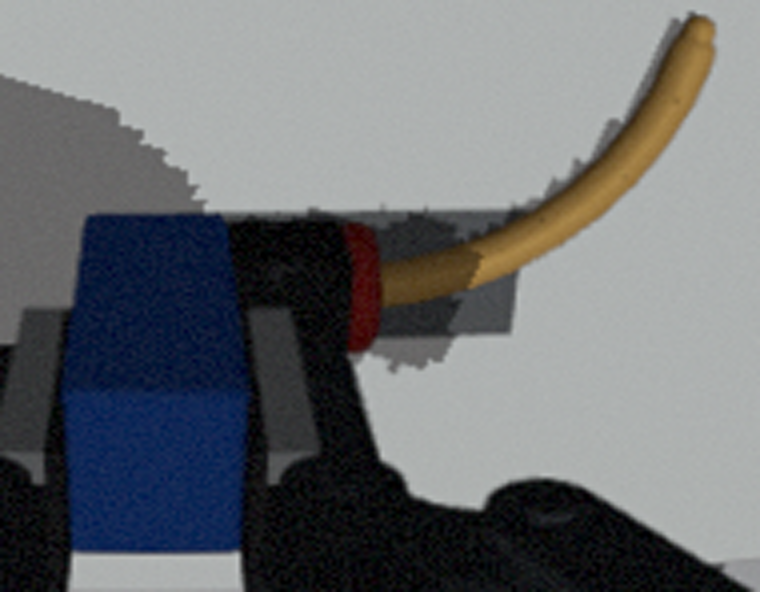

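View pics/n2.png

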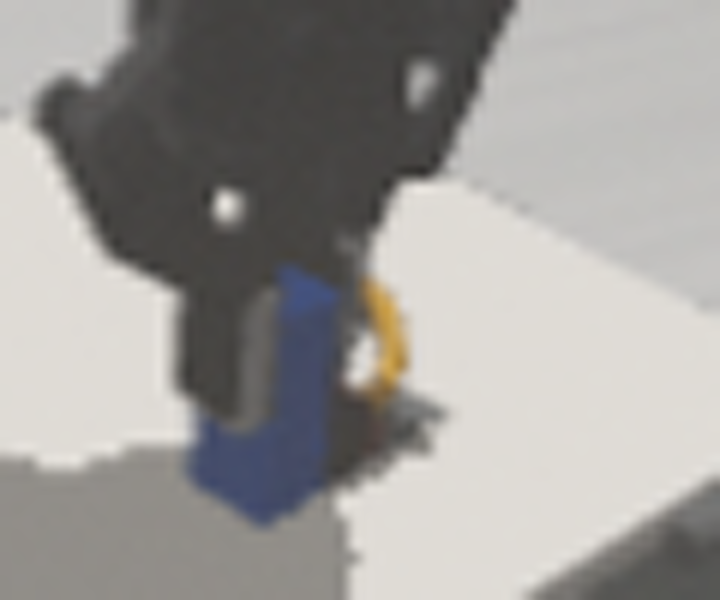

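Emit:
apply_moves --pt "0 0 -0.002 0" --pt "0 0 -0.004 0" --pt "0 0 -0.006 0" --pt "0 0 -0.008 0" --pt "0 0 -0.01 0" --pt "0 0 -0.012 0" --pt "0 0 -0.012 0" --pt "0 0 -0.012 0"

```text
time_s: 26.35
tool_pos: [594.3, 62.9, 85.9]
ee_rot: [-1.554, -0.268, 0.268]
ft_force: [1.2, -4.8, -0.9]
gripper_width: 18.4
```

```bash
python3 fr.py
```

```text
26.35 [-0.43 -4.93] [ 1.24 -4.79 -0.87] [-1.211 -0.461  0.019] [594.3   62.93  85.92] [[0.0002, -0.3346], [-0.0003, 0.9424], [-1.0, -0.0003]] 18.39157091780031
```

Emit:
apply_moves --pt "0 0 0 0" --pt "0 0 0 0" --pt "0 0 0 0" --pt "0 0 0 0"

```text
time_s: 26.75
tool_pos: [594.3, 63.0, 85.9]
ee_rot: [-1.555, -0.268, 0.268]
ft_force: [2.2, -3.2, -0.6]
gripper_width: 18.9
```

```bash
python3 fr.py
```

```text
26.75 [ 0.97 -3.78] [ 2.18 -3.23 -0.57] [-1.21  -0.434  0.05 ] [594.32  62.95  85.94] [[0.0002, -0.3346], [-0.0003, 0.9423], [-1.0, -0.0004]] 18.941056695134407
```

Emit:
apply_moves --pt "0 0 -0.001 0" --pt "0 0 -0.002 0" --pt "0 0 -0.002 0" --pt "0 0 -0.002 0"

```text
time_s: 27.15
tool_pos: [594.3, 62.9, 85.9]
ee_rot: [-1.554, -0.268, 0.268]
ft_force: [2.1, -4.0, -0.6]
gripper_width: 18.5
```

```bash
python3 fr.py
```

```text
27.15 [ 0.6  -4.45] [ 2.06 -3.99 -0.63] [-1.059 -0.407  0.018] [594.32  62.92  85.89] [[-0.0, -0.3349], [0.0003, 0.9423], [-1.0, 0.0003]] 18.483640703545692
```

Emit:
apply_moves --pt "0 0 -0.001 0" --pt "0 0 -0.002 0" --pt "0 0 -0.002 0" --pt "0 0 -0.002 0"

```text
time_s: 27.55
tool_pos: [594.4, 62.9, 85.9]
ee_rot: [-1.553, -0.268, 0.268]
ft_force: [1.5, -2.0, -1.2]
gripper_width: 19.0
```

```bash
python3 fr.py
```

```text
27.55 [ 0.78 -2.39] [ 1.54 -1.99 -1.22] [-0.633 -0.291  0.014] [594.35  62.87  85.91] [[-0.0002, -0.335], [0.0008, 0.9422], [-1.0, 0.0008]] 19.02307327185278
```

Emit:
apply_moves --pt "0 0 -0.001 0" --pt "0 0 -0.002 0" --pt "0 0 -0.002 0" --pt "0 0 -0.002 0"

```text
time_s: 27.95
tool_pos: [594.4, 62.8, 85.9]
ee_rot: [-1.553, -0.268, 0.268]
ft_force: [0.2, -1.3, -1.5]
gripper_width: 18.6
```

```bash
python3 fr.py
```

```text
27.95 [-0.26 -1.27] [ 0.18 -1.28 -1.51] [-0.199 -0.121 -0.027] [594.35  62.78  85.9 ] [[-0.0004, -0.3353], [0.0013, 0.9421], [-1.0, 0.0013]] 18.585597049665214
```

Emit:
apply_moves --pt "0 0.001 -0.0005 0" --pt "0 0.001 -0.0005 0" --pt "0 0.001 -0.0005 0" --squeeze 50

```text
time_s: 28.25
tool_pos: [594.4, 62.7, 85.8]
ee_rot: [-1.553, -0.268, 0.268]
ft_force: [-0.4, -0.1, -0.2]
gripper_width: 18.3
```

Emit:
apply_moves --pt "0 0.001 0 0" --pt "0 0.001 0 0" --pt "0 0.001 0 0"

```text
time_s: 28.55
tool_pos: [594.4, 62.7, 85.8]
ee_rot: [-1.553, -0.268, 0.268]
ft_force: [-1.9, 1.0, 2.0]
gripper_width: 18.6
```

```bash
python3 fr.py
```

```text
28.55 [-1.44  1.62] [-1.9   1.04  1.97] [0.337 0.418 0.008] [594.44  62.69  85.77] [[-0.0004, -0.3353], [0.001, 0.9421], [-1.0, 0.0011]] 18.64373165305365
```

Emit:
apply_moves --pt "0 0 0 0" --pt "0 0 0 0" --pt "0 0 0 0" --pt "0 0 0 0" --pt "0 0 0 0" --pt "0 0 0 0" --grip 0.55 --squeeze 20

```text
time_s: 29.15
tool_pos: [594.8, 61.5, 85.4]
ee_rot: [-1.554, -0.268, 0.268]
ft_force: [-0.2, 0.3, 0.6]
gripper_width: 38.5
```

```bash
python3 fr.py; python3 snap.py o wrist
```

```text
29.15 [-0.06  0.37] [-0.18  0.33  0.61] [0.012 0.038 0.026] [594.76  61.55  85.37] [[0.0, -0.3346], [-0.0, 0.9424], [-1.0, -0.0]] 38.5122831710398
29.15 [594.8  61.5  85.4] az 109.55 [-0.18  0.33  0.61] [0.01 0.04 0.03] 38.5
```

View pics/o_wrist.png

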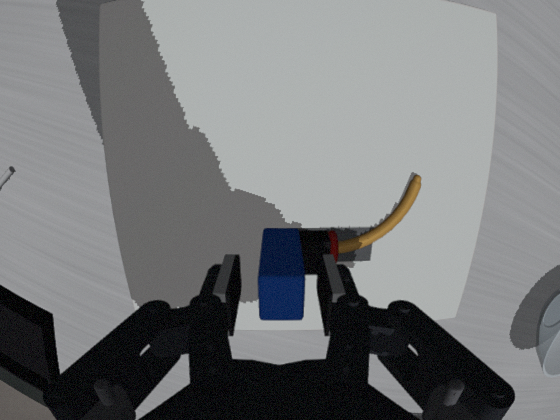

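Emit:
apply_moves --pt "0 -0.02 0 0" --pt "0 -0.06 0 0" --pt "0 -0.11 0 0" --pt "0 -0.17 0 0" --pt "0 -0.24 0 0" --pt "0 -0.31 0 0" --pt "0 -0.37 0 0" --pt "0 -0.4 0 0" --pt "0 -0.4 0 0" --pt "0 -0.4 0 0"

```text
time_s: 30.2
tool_pos: [594.4, 61.4, 185.1]
ee_rot: [-1.554, -0.267, 0.268]
ft_force: [-0.2, 0.2, -0.8]
gripper_width: 38.4
```

```bash
python3 fr.py; python3 snap.py p wrist scene
python3 - <<'E'
import cv2
a=cv2.imread('pics/p_wrist.png')
cv2.imwrite('pics/p1.png',cv2.resize(a[130:270,240:400],None,fx=4.5,fy=4.2,interpolation=cv2.INTER_CUBIC))
a=cv2.imread('pics/p_scene.png')
cv2.imwrite('pics/p2.png',cv2.resize(a[190:240,290:350],None,fx=12,fy=12,interpolation=cv2.INTER_CUBIC))
E
```

```text
30.2 [-0.09  0.29] [-0.18  0.24 -0.84] [-0.05   0.006  0.013] [594.43  61.38 185.12] [[-0.0006, -0.3346], [-0.0003, 0.9424], [-1.0, -0.0001]] 38.42918258335965
30.2 [594.4  61.4 185.1] az 109.55 [-0.18  0.24 -0.84] [-0.05  0.01  0.01] 38.4
```

View pics/p_wrist.png

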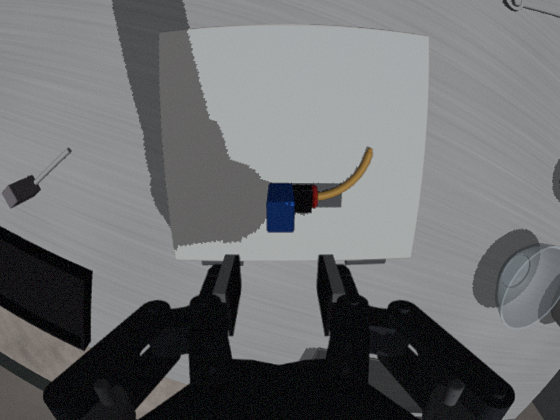

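View pics/p2.png

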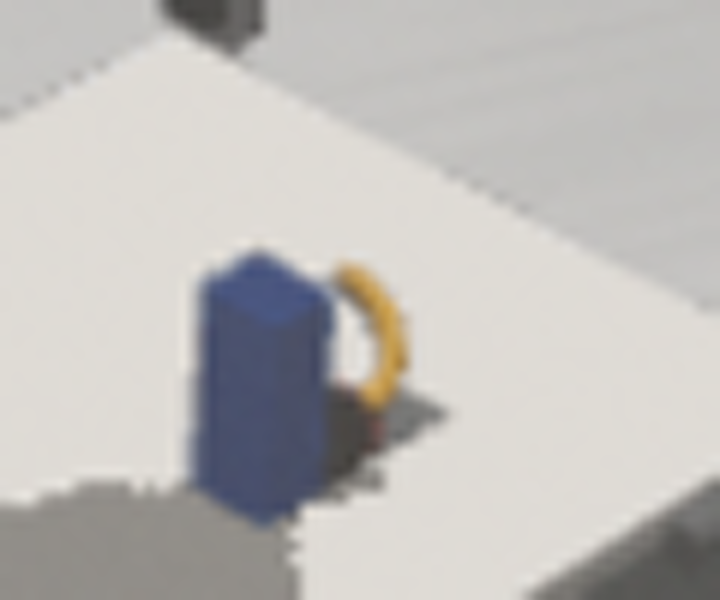

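View pics/p1.png

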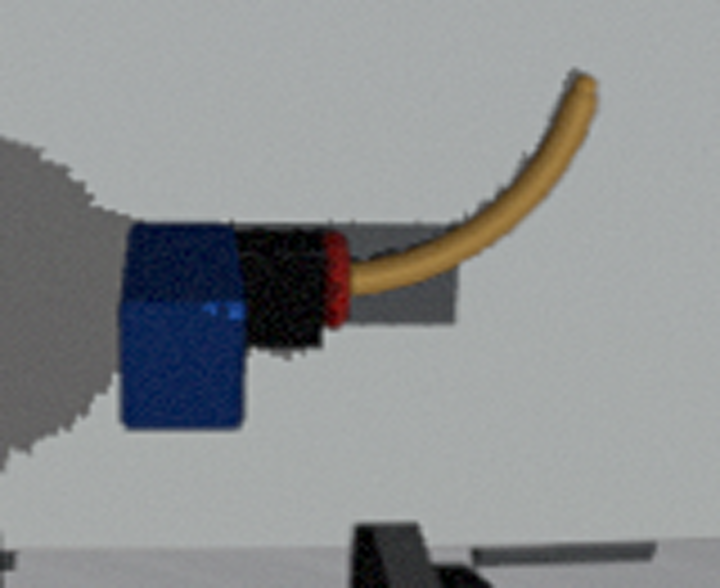

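Run:
```python
from h import *
import pickle
from go import RING,BY
f=pickle.load(open('p_wrist.pkl','rb'))
u=lambda q:(np.array(q,float)+.5)/[4.5,4.2]-.5+[240,130]
inr=lambda X:(X[:,:2]-RING)@rot(BY)
print('plate right corners',inr(backf(f,u([(455,324),(459,232)]),60)))
print('ring bar L/R edges mid',inr(backf(f,u([(326,300),(351,280)]),67)))
print('block front top corner(60)',inr(backf(f,u([(322,347)]),76)),'block front low (40)',inr(backf(f,u([(323,232)]),60)))
print('tip',inr(backf(f,u([(588,72)]),63.5)))
G=np.array([[38,-36,54],[38,-16,54],[62,-36,54],[62,-16,54],[8.7,49.2,3.5],[60,0,16]])
px=u([(121,303),(242,303),(124,428),(243,428),(588,74),(322,347)])
from hand import hand
C=RING+rot(BY)@[-50,-2.5]
p,e=hand(f,G,px,[C[0],C[1],60,BY,0,0],True); Rp=R.from_euler('ZYX',p[3:])
print(p.round(3),e.round(1)); s=Rp.apply([50,0,3.5])+p[:3]; print('shoulder in ring',(s[:2]-RING)@rot(BY),s[2]-64)
```

```text
plate right corners [[10.69141947 25.08480179]
 [-9.31414377 24.72594542]]
ring bar L/R edges mid [[ 3.11584231 -1.39345479]
 [-1.10642949  3.20068847]]
block front top corner(60) [[ 9.92371924 -2.79868239]] block front low (40) [[-9.18521391 -1.63667924]]
tip [[-43.68560521  47.27971859]]
[5.36879e+02 6.98470e+01 5.68450e+01 3.55000e-01 4.50000e-02 3.20000e-02] [-0.7 -0.2  0.5 -0.3 -0.4  0.4  0.2  0.4 -0.5  0.7  1.  -2.2]
shoulder in ring [-0.51094743 -1.11826308] -5.891064018553585
```

Run:
```python
from h import *
import pickle
from go import RING,BY
f=pickle.load(open('p_wrist.pkl','rb')); s=pickle.load(open('p_scene.pkl','rb'))
u=lambda q:(np.array(q,float)+.5)/[4.5,4.2]-.5+[240,130]
G=np.array([[38,-36,54],[38,-16,54],[62,-36,54],[62,-16,54],[8.7,49.2,3.5],[60,0,16],[38,-36,0],[38,-16,0]])
px=u([(121,303),(242,303),(124,428),(243,428),(588,74),(322,347),(132,224),(236,226)])
C=RING+rot(BY)@[-50,-2.5]
p,e=fit([C[0],C[1],BY],[(f,True,G,px)],60); print('flat fit',p.round(3),e.round(1).tolist(),(place(p,[[50,0,3.5],[8.7,49.2,3.5]],60)[:,:2]-RING)@rot(BY))
us=lambda q:uncrop(q,12,290,190)
# scene: grip near vertical edge top/bottom
Gs=np.array([[62,-16,54],[62,-16,0],[62,-36,54],[62,-36,0],[38,-36,54]]); ps=us([(268,322),(265,522),(203,282),(193,482),(260,250)])
p2,e2=fit([C[0],C[1],BY],[(s,False,Gs,ps)],60); print('scene',p2.round(3),e2.round(1).tolist())
```

```text
flat fit [5.37653e+02 6.86880e+01 3.56000e-01] [-0.6, -0.2, 1.4, -0.6, -0.3, 1.8, 1.1, 1.5, -1.2, 1.2, 0.7, -0.2, -0.7, -1.0, -0.3, -1.9] [[ -0.27895071  -2.33582051]
 [-42.25507984  46.28860323]]
scene [592.348 120.954  -1.12 ] [0.6, -0.3, -0.3, 0.3, -0.3, 0.1, -0.5, 0.7, 0.5, -1.0]
```

```bash
python3 -c "
from cell import r
print(r.finish_job())"
```

```text
the job is handed in; nothing more can be done
None
```

The pin is locked through the ring, released and lying on the lid. The job is handed in at about 30 s of the 72 s allowed; no verdict was reported.

**What I did:** I picked the pin up by its blue grip and turned it about the arc's centre, about 100 degrees in all, tip first through the ring. No side force showed on the way. I then pressed the shoulder home at about 7.2–8 N for 1.3 s. The highest wrist force I read along the ring was about 8 N, well under 16 N. After that I eased off to about 1 N, set the pin on the lid, opened the gripper and lifted clear.

**Last checks:**
- **Seating:** the wrist-camera fit puts the shoulder at about (-0.3, -2.3) mm and the tip at y ≈ 46 mm in the ring's frame. No gap is visible in the enlarged view.
- **Clear of everything:** the force on the tool is near zero, and the bystanders in the last wrist view look undisturbed.

**Checks that disagreed or were weak:**
- **Flatness:** a free-tilt fit of the wrist image gave tilts of 0.045 and 0.032 rad, about 0.055 rad combined, with a height about 3 mm too low. That is just under the 0.06 limit, and I took it as fit error because fits with the pin flat at lid height held to within 2 px.
- **Scene camera:** I mislabelled the grip corners in that fit, so its heading means nothing. It only supports the grip standing upright.
- **Unloading:** the force fell more slowly than I had commanded as I backed off, so the pin may have shifted slightly in the jaws. The jaws also moved back about 1.2 mm when they opened.

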